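Set the gate of a test-card feeder with a feeler blade and load its gravity track

TASK

Get the test-card feeder ready for a run. Set its gate first: slide the feeler blade well in under the brass foot on the steel ledge (raise the gate by its knob if the gap is too small), press the gate down without force until it rests on the blade and the blade drags as you draw it out, then lay the feeler flat on its blue mat again, leaving the gate as set. Then slide every card up out of the rack and post it into the open top of the sloping track, label side up, so that it slides under the gate and lies in the covered track; do not push the bottles, beaker or dishes about.

Things in the scene. Friction and masses are not known exactly. Their poses are not given: they have to be found in the camera images.
- feeder: card feeder, fixed: base plate with a track that falls away at 45 degrees along the feeder's own +x, and on its +y side (robot's left) a white housing 70 mm high whose flat steel top is the setting ledge (own x -59 to +59 mm, y 56 to 176 mm). Origin on the worktop under the gate, in the middle of the track; z up. Only position and yaw vary.
- track: sloping track, fixed to the feeder. Origin on its floor under the gate, mid width, 195 mm above the worktop; own x down the slope (45 degrees), z off the floor, y across. End stop at x = 232 mm. Inner width 75 mm, walls 16 mm high; from x = 27 mm on a clear cover 15 mm above the floor. Cards slide down by themselves (friction about 0.35) and lie end to end, at most four.
- track_mouth (a point): middle of the upper open end of the track floor, own x = -76 mm of the track. From here to x = -35 mm the middle 44 mm of the floor are cut away as a finger notch, so a card rests there on two tongues and a finger can pass under it; the walls flare to about 88 mm apart at the mouth
- gate (a joint): gate: steel plate across the track on a yoke that slides straight up and down and stays where left (0.3 kg, clamping friction 5 N: 2 N push it down, 8 N lift it). Value = gap between brass foot and steel ledge, 0 (down) to 0.020 m (up). Opening square to the track floor = 7.2 mm + 0.71 x value: at 0 no card (8 mm) passes; two at once must not pass.
- gate_knob (a point): middle of the top of the gate's black knob, 22 mm across, 28 mm tall, on the yoke's crossbar (16 mm in x, 112 mm in y) over the middle of the track; 295 mm above the worktop + the gate's value. Two guide posts stand 14 mm behind it, 45 mm to either side, 272 mm above the worktop.
- setting_foot: brass foot of the gate over the steel ledge, moves with the gate: bar 22 mm (own x) x 46 mm (own y) x 14 mm high. Origin at the middle of the lower edge of its outer (+y) end face; it reaches to own y = -46 mm. Lies at the feeder's x = 0, y = 98 mm, axes as the feeder's. The feeler goes in from the outer end, along -y.
- feeler: feeler, loose, 120 g: upright orange handle 42 mm long (own x) x 14 mm thick (own y), top 38 mm above its underside, on a steel foot plate 50 x 50 x 4 mm from which a blade 20 mm wide and 4 mm thick reaches along own +x, flush with the underside. Origin in the middle of the foot plate's underside, under the handle; z up. It stands flat on that plate.
- feeler_tip (a point): middle of the end of the blade, 92 mm from the feeler's origin along its x, 2 mm above its underside
- mat: thin blue mat, the feeler's place: 160 mm (own x) x 84 mm (own y), under 1 mm thick, fixed on the worktop. Origin in its middle.
- rack: grey slotted rack, 176 x 88 x 28 mm, fixed: four slots across own y at own x = -60, -20, 20, 60 mm, 10 mm wide; slot floor 10 mm, top of the fins 28 mm above the worktop. A card stands in a slot on its long edge, upper edge 64 mm above the worktop; label faces look either way. Origin in the middle of its underside.
- card_0: test card 0: flat white moulded cassette, 54 mm tall x 70 mm wide x 8 mm thick, 35 g. Origin at its centre; own z up along the 54 mm side as it stands in the rack, y along the 70 mm side, x straight out of the LABEL face (blue panel with a dark window and a round red well; other face plain white). A blue line on the upper edge marks the label side. May be absent.
- card_1: test card 1: flat white moulded cassette, 54 mm tall x 70 mm wide x 8 mm thick, 35 g. Origin at its centre; own z up along the 54 mm side as it stands in the rack, y along the 70 mm side, x straight out of the LABEL face (blue panel with a dark window and a round red well; other face plain white). A blue line on the upper edge marks the label side. May be absent.
- card_2: test card 2: flat white moulded cassette, 54 mm tall x 70 mm wide x 8 mm thick, 35 g. Origin at its centre; own z up along the 54 mm side as it stands in the rack, y along the 70 mm side, x straight out of the LABEL face (blue panel with a dark window and a round red well; other face plain white). A blue line on the upper edge marks the label side. May be absent.
- card_3: test card 3: flat white moulded cassette, 54 mm tall x 70 mm wide x 8 mm thick, 35 g. Origin at its centre; own z up along the 54 mm side as it stands in the rack, y along the 70 mm side, x straight out of the LABEL face (blue panel with a dark window and a round red well; other face plain white). A blue line on the upper edge marks the label side. May be absent.
- media_bottle: screw-cap bottle, 56 mm across, 107 mm tall, blue cap; not part of the job. Origin under its centre.
- agar_bottle: screw-cap bottle, 56 mm across, 107 mm tall, blue cap; not part of the job. Origin under its centre.
- beaker: small beaker, 48 mm across, 57 mm tall; not part of the job. Origin under its centre.
- dish_a: closed culture dish, 60 mm across, 15 mm high, the lower of a pile of two; not part of the job
- dish_b: closed culture dish, 60 mm across, 15 mm high, the upper of the pile; not part of the job

How it is judged:
On the way, in this order (a step that is already met when the one before it is completed fails the run):
1. with no card in the track yet, the feeler blade lies at least 30 mm deep under the brass foot and the gate rests on it (gate value 3 to 5.2 mm, foot and feeler in contact) (value of joint gate between 0.003 and 0.0052 m and y of feeler_tip in the frame of setting_foot below -0.03 m and contact force between feeler and setting_foot above 0.3 N and x of feeler_tip in the frame of setting_foot between -0.012 and 0.012 m and (y of card_0 in the frame of track above 0.06 m or y of card_0 in the frame of track below -0.06 m or z of card_0 in the frame of track above 0.02 m or z of card_0 in the frame of track below -0.02 m) and (y of card_1 in the frame of track above 0.06 m or y of card_1 in the frame of track below -0.06 m or z of card_1 in the frame of track above 0.02 m or z of card_1 in the frame of track below -0.02 m) and (y of card_2 in the frame of track above 0.06 m or y of card_2 in the frame of track below -0.06 m or z of card_2 in the frame of track above 0.02 m or z of card_2 in the frame of track below -0.02 m) and (y of card_3 in the frame of track above 0.06 m or y of card_3 in the frame of track below -0.06 m or z of card_3 in the frame of track above 0.02 m or z of card_3 in the frame of track below -0.02 m)), for 0.2 s.
2. the blade is clear of the gap and the gate has stayed as set, still with no card in the track (value of joint gate between 0.003 and 0.0052 m and (y of feeler_tip in the frame of setting_foot above 0.005 m or z of feeler_tip in the frame of setting_foot above 0.03 m) and (y of card_0 in the frame of track above 0.06 m or y of card_0 in the frame of track below -0.06 m or z of card_0 in the frame of track above 0.02 m or z of card_0 in the frame of track below -0.02 m) and (y of card_1 in the frame of track above 0.06 m or y of card_1 in the frame of track below -0.06 m or z of card_1 in the frame of track above 0.02 m or z of card_1 in the frame of track below -0.02 m) and (y of card_2 in the frame of track above 0.06 m or y of card_2 in the frame of track below -0.06 m or z of card_2 in the frame of track above 0.02 m or z of card_2 in the frame of track below -0.02 m) and (y of card_3 in the frame of track above 0.06 m or y of card_3 in the frame of track below -0.06 m or z of card_3 in the frame of track above 0.02 m or z of card_3 in the frame of track below -0.02 m)), for 0.2 s.
At the end, for the whole second after the job is handed in: The gate stands at the blade's thickness (value 3 to 5.2 mm); the feeler's handle stands flat within the outline of the blue mat; every card that was in the rack lies in the covered track below the gate, flat on its floor, label side up; everything is at rest (value of joint gate between 0.003 and 0.0052 m and x of feeler in the frame of mat between -0.08 and 0.08 m and y of feeler in the frame of mat between -0.042 and 0.042 m and z of feeler in the frame of mat between -0.004 and 0.004 m and angle between feeler's own z axis and vertical below 0.1 rad and linear speed of each of feeler, card_0, card_1, card_2, card_3 below 0.02 m/s and x of card_0 in the frame of track between 0.024 and 0.235 m and y of card_0 in the frame of track between -0.02 and 0.02 m and z of card_0 in the frame of track between -0.002 and 0.009 m and angle between each of card_0, card_1, card_2, card_3's own x axis and vertical below 0.95 rad and x of card_1 in the frame of track between 0.024 and 0.235 m and y of card_1 in the frame of track between -0.02 and 0.02 m and z of card_1 in the frame of track between -0.002 and 0.009 m and x of card_2 in the frame of track between 0.024 and 0.235 m and y of card_2 in the frame of track between -0.02 and 0.02 m and z of card_2 in the frame of track between -0.002 and 0.009 m and x of card_3 in the frame of track between 0.024 and 0.235 m and y of card_3 in the frame of track between -0.02 and 0.02 m and z of card_3 in the frame of track between -0.002 and 0.009 m); the robot touches nothing.
It fails at once if the gate is forced down on the feeler with more than 45 N (contact force between feeler and setting_foot above 45 N).
It fails at once if a bottle, the beaker or a dish is pushed more than 30 mm from its place (distance of any of media_bottle, agar_bottle, beaker, dish_a, dish_b from where it was at the start of the episode above 0.03 m).
Of card_0, card_1, card_2, card_3 only 2 to 4 are there at a start; the rules pass over those that are not, and their reading is None.
At some moment in a run one of feeler may be knocked a few centimetres aside while the robot is not near it.
It also fails if it takes over 210 s, if anything falls off the work surface, if the arm or the gripper's body presses on something with over 40 N, if the wrist force passes 120 N, or if a joint passes its speed limit or range.

ROBOT

A 7-joint arm with a two-finger parallel gripper is mounted at the origin on a cart in front of the work surface, level with it; the furniture and walls round the work are solid. World frame = base frame: x ahead of the robot, y to its left, z up, the work surface at z = 0. Lengths are in m, angles in rad, forces in N, time in s.
With the tool pointing down it reaches from about 0.425 to 0.925 m from the base axis. Payload 6.8 kg.
Tool frame: the origin (TCP) lies at the very end of the fingers, on their centre line; the grasp point (between the pads) lies r.pinch_z behind it (r.pinch_z is the distance from the TCP to the grasp point, in m); z points along the fingers, y is the line along which they close (so a half turn about z gives the same grasp; the last joint's range is limited). The gripper opens to 85 mm and grips with 20 to 120 N. Pads are 22 mm wide; open, the fingers measure 114 mm over their backs; the gripper's body (76 mm by 85 mm) begins 54 mm behind the grasp point. The pads swing forward as they close: fully open they stand 13 mm farther back than shut.
Start: joints at [-1.334, 0.477, 0.022, 1.555, -0.011, 1.109, -0.083], TCP at [0.228, 0.635, 0.231] pointing down, gripper open.
Joint ranges: [-2.96, 2.96], [-0.34, 2.1], [-1.41, 1.46], [0.24, 2.44], [-1.37, 4.51], [0.17, 1.92], [-2.96, 2.96]. Speed limits (rad/s): [2.39, 2.39, 3.14, 3.14, 3.14, 3.14, 3.14].

INTERFACE

Orientations are given as a rotation vector (axis times angle).
In Python, from bench import status, grab_frame, camera_model, r gives the robot as it stands. The module is installed in compiled form; this text tells all that it offers.
- The arm moves only by the shell command python3 -m creep 'ROWS' [FORCE]. ROWS is text: rows parted by semicolons, each of 7 numbers parted by spaces: the turn, a rotation vector about the tool's x, y, z in rad, then the shift along the tool's x, y, z in mm, then the opening, from -1 (shut) to 1 (fully open). In form: rx ry rz tx ty tz fingers; .... A call has 1 to 10 rows; each row is the pose to reach, as a shift and turn from the pose commanded when the call began, along the tool's axes at that moment; what a row does not reach only later rows make up. A row lasts 1/8 s, in which the tool goes at most 62.5 mm and 10.7 degrees, less where a joint would pass 70% of its speed; a pose out of reach is approached as far as the arm can. A call with a gripper value outside its range is refused whole. The fingers move at their own pace and stop on an object; FORCE is the grip in N (left out, the last holds). Time passes only in rows, so rows that repeat a pose let the fingers close. It gives the time, the measured TCP pose, the force, the opening and the grip force at its end, in the units of the state.
- status.get_obs(): the state, without advancing time (a new reading comes with each control period).
- grab_frame(name): name is "side" or "top"; returns (picture, depth): 420x560x3 uint8, red, green, blue; 420x560 float32, m along the optical axis (not along the pixel's ray), 0 where there is no reading.
- camera_model(name): a dict with "K" (3x3 intrinsics, pixels), "rvec" (rotation vector, rad) and "tvec" (3), from world to camera coordinates, as OpenCV has them. Camera axes: x right, y down, z forward; pixel columns grow to the right and rows downward; lengths in m; the calibration is good to about 2 mm. A picture is of the moment at which its call begins. camera_model takes no time and is no camera call.
- r.hand_in(): hands the job in; it is judged then, once.
The state is a dict: "clock": time; "joints": joint angles; "qvel": joint speeds; "tau": joint torques, N m; "tcp_pos": TCP position; "orientation": TCP orientation; "contact_force": force on the tool from outside, world axes, zero at the start; "moment": the same for the moment, N m; "grip_width": finger opening in m; "gripper_force": force on a finger pad.
Only numpy, scipy, OpenCV 4.12 (cv2) and the standard library are available. Lean on these libraries where they do the work, as an engineer would, in place of code of your own. Each camera call takes 0.05 s, during which the arm holds its last target. There are 200 camera calls.

## Working session

There is one attempt and no reset: what is moved stays moved. The work goes in short steps, Python scripts to look and compute and a shell command to move; the robot and the scene stay as the last step left them, time stands still between calls to the robot, and variables do not carry over. Pictures are saved under pics/ and viewed, at most 14 in all, crops included, and the job is handed in when it is done.

```bash
mkdir -p pics
cat > h.py <<'E'
import numpy as np, cv2
from scipy.spatial.transform import Rotation as R
from bench import status, grab_frame, camera_model, r
def cam(n):
    m=camera_model(n); K=np.array(m["K"],float); Rm=cv2.Rodrigues(np.array(m["rvec"],float))[0]; t=np.array(m["tvec"],float).ravel()
    return K,Rm,t
def ray(n,px,z):
    "pixels (N,2) -> world points on plane z"
    K,Rm,t=cam(n); p=np.atleast_2d(px).astype(float)
    d=(Rm.T@np.linalg.inv(K)@np.c_[p,np.ones(len(p))].T).T; c=-Rm.T@t
    return c+d*((z-c[2])/d[:,2])[:,None]
def cloud(n,D):
    K,Rm,t=cam(n); v,u=np.mgrid[:D.shape[0],:D.shape[1]]
    P=np.stack([(u-K[0,2])*D/K[0,0],(v-K[1,2])*D/K[1,1],D],-1)
    W=(P-t)@Rm; W[D<=0]=np.nan; return W
def proj(n,W):
    K,Rm,t=cam(n); q=(K@(Rm@np.atleast_2d(W).T+t[:,None])).T; return q[:,:2]/q[:,2:]
def st():
    o=status.get_obs(); print("t",o["clock"],"tcp",np.round(o["tcp_pos"],4),"rv",np.round(o["orientation"],3),"F",np.round(o["contact_force"],1),"w",o["grip_width"],"j",np.round(o["joints"],2)); print(np.round(R.from_rotvec(o["orientation"]).as_matrix(),3)); return o
def toolshift(target,base=None):
    o=status.get_obs(); return R.from_rotvec(o["orientation"]).inv().apply(np.array(target)-o["tcp_pos"])*1000
def save(name,f,a=None):
    if a: f=cv2.resize(f[a[1]:a[3],a[0]:a[2]],None,fx=a[4],fy=a[4],interpolation=cv2.INTER_CUBIC)
    cv2.imwrite("pics/"+name+".png",f[...,::-1])
E
python3 - <<'E'
from h import *
st(); print(r.pinch_z)
for n in("top","side"):
    f,D=grab_frame(n); save(n+"0",f); np.savez(n+"0.npz",f=f,D=D)
    K,Rm,t=cam(n); print(n,K[0,0],-Rm.T@t,Rm[2])
E
```

```text
t 0.0 tcp [0.228  0.6347 0.2303] rv [-5.390e-01 -3.095e+00  3.000e-03] F [ 0.8 -0.7 -0.3] w 0.08519948126500704 j [-1.33  0.48  0.02  1.56 -0.01  1.11 -0.08]
[[-0.941  0.338 -0.001]
 [ 0.338  0.941 -0.002]
 [-0.    -0.002 -1.   ]]
0.0187
top 421.78409122930543 [0.40197828 0.28331617 1.2547351 ] [ 0.11360669 -0.00162636 -0.99352447]
side 400.3892776841727 [1.21414483 1.01280538 0.71607622] [-0.59660903 -0.6601224  -0.45639465]
```

View pics/top0.png

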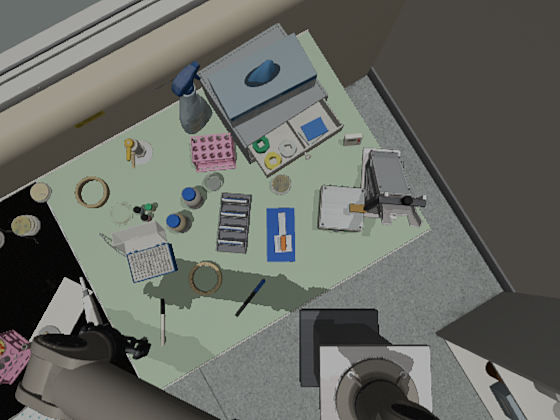

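View pics/side0.png

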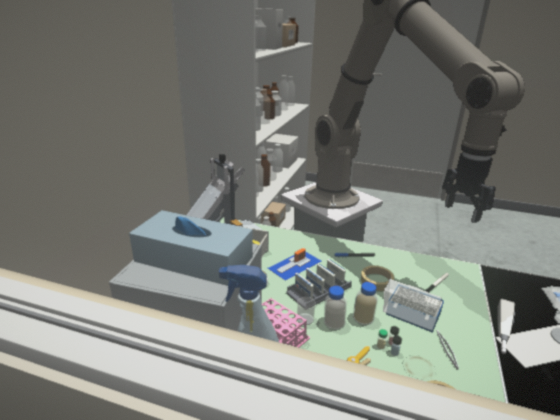

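Run:
```python
from h import *
d=np.load("top0.npz"); f,D=d["f"],d["D"]
a=f[140:270,205:435]; save("c0",cv2.resize(a,None,fx=3.4,fy=3.4,interpolation=cv2.INTER_CUBIC))
W=cloud("top",D)
print(proj("top",[[0,0,0],[.5,0,0],[.5,.3,0]]))
for p in [(281,255),(234,222),(340,190),(355,209),(421,201),(400,203),(385,160),(400,215),(380,190),(370,155),(405,190),(380,212)]:
    print(p,np.round(W[p[1],p[0]],3),f[p[1],p[0]])
```

```text
[[376.38476158 399.69590911]
 [371.13807229 224.59955659]
 [270.56881754 225.03973138]]
(281, 255) [ 0.411  0.269 -0.002] [ 49  85 151]
(234, 222) [0.509 0.408 0.008] [103 104 107]
(340, 190) [0.594 0.101 0.069] [160 163 162]
(355, 209) [0.537 0.063 0.087] [141 113  65]
(421, 201) [ 0.534 -0.058  0.269] [76 77 80]
(400, 203) [ 0.529 -0.008  0.271] [67 69 71]
(385, 160) [ 0.678 -0.027  0.078] [120 122 123]
(400, 215) [ 0.528 -0.087  0.   ] [139 145 134]
(380, 190) [0.574 0.017 0.186] [122 125 125]
(370, 155) [0.698 0.01  0.055] [50 48 48]
(405, 190) [ 0.576 -0.05   0.177] [119 121 123]
(380, 212) [0.514 0.027 0.221] [95 93 92]
```

View pics/c0.png

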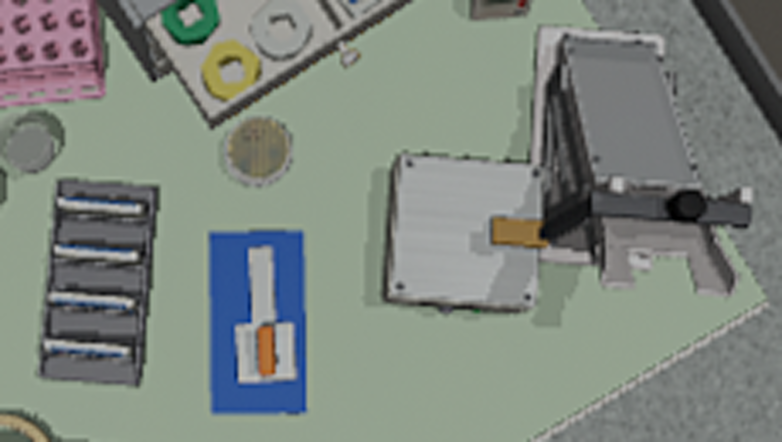

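```bash
cat > m.py <<'E'
from h import *
def rect(n,mask,z,label=""):
    mask=mask.astype(np.uint8)*255
    c,_=cv2.findContours(mask,cv2.RETR_EXTERNAL,cv2.CHAIN_APPROX_NONE)
    out=[]
    for k in sorted(c,key=cv2.contourArea,reverse=True):
        if cv2.contourArea(k)<6: break
        P=ray(n,k[:,0,:],z)[:,:2]; (cx,cy),(w,h),a=cv2.minAreaRect((P*1000).astype(np.float32))
        if w<h: w,h,a=h,w,a-90
        a=(a+90)%180-90
        print(label,"c",round(cx,1),round(cy,1),"size",round(w,1),round(h,1),"long axis deg",round(a,1)); out.append((cx,cy,w,h,a))
    return out
def box(x0,y0,x1,y1):
    m=np.zeros((420,560),bool); m[y0:y1,x0:x1]=1; return m
E
python3 - <<'E'
from m import *
d=np.load("top0.npz"); f,D=d["f"],d["D"]; W=cloud("top",D); hsv=cv2.cvtColor(f,cv2.COLOR_RGB2HSV); H,S,V=[hsv[...,i].astype(int) for i in range(3)]
Z=W[...,2]
blue=(H>100)&(H<125)&(S>110)&box(260,200,300,268)
rect("top",cv2.morphologyEx(blue.astype(np.uint8),cv2.MORPH_CLOSE,np.ones((15,15))),0.0005,"mat")
org=(H<18)&(S>130)
rect("top",org&(H<14)&box(265,220,300,262),0.038,"handle")
print("handle z",np.nanmedian(Z[org&box(265,220,300,262)]))
br=(H>8)&(H<25)&(S>90)&box(345,195,370,218)
rect("top",br,0.088,"foot"); print("foot z",np.nanmedian(Z[br]),np.nanstd(Z[br]))
led=box(312,180,375,236)&(Z>0.06)&(Z<0.078)
rect("top",led,0.07,"ledge"); print("ledge z",np.nanmedian(Z[led]))
knob=box(385,185,425,215)&(V<40); 
print("knob z", np.nanpercentile(Z[box(385,185,425,215)],[50,90,98,99.5]))
kt=box(385,185,425,215)&(Z>0.285); rect("top",kt,0.297,"knob"); print(np.nanmedian(Z[kt]),np.sum(kt))
cards=box(212,188,256,256)&(Z>0.05)
print(np.nanpercentile(Z[cards],[5,50,95]));
wh=box(212,188,256,256)&(V>150)&(S<60)
rect("top",wh,0.064,"cardtop")
bl=box(212,188,256,256)&(H>100)&(H<125)&(S>60)&(V>60)
rect("top",bl,0.064,"blue")
rk=box(205,180,262,262)&(Z>0.018)
rect("top",rk,0.028,"rack")
E
```

```text
mat c 472.2 270.5 size 157.8 80.4 long axis deg -0.1
handle z 0.037905301805711424
foot c 539.3 56.6 size 43.2 20.9 long axis deg 84.5
foot z 0.08646769217887135 0.008029299670644573
ledge c 543.7 98.9 size 124.6 122.7 long axis deg 84.6
ledge z 0.06988925151461463
knob z [0.20223584 0.27168499 0.29713496 0.29895779]
knob c 534.1 -16.9 size 23.2 20.8 long axis deg 89.8
0.2966000189433331 86
[0.05480277 0.06363143 0.06783219]
cardtop c 506.3 404.6 size 191.0 122.7 long axis deg 0.1
blue c 444.1 413.6 size 56.7 3.7 long axis deg 85.0
blue c 484.3 411.0 size 56.9 3.5 long axis deg 85.3
rack c 507.5 409.6 size 164.7 86.8 long axis deg -4.9
rack c 618.3 470.6 size 44.4 26.9 long axis deg 89.8
```

Run:
```python
from m import *
d=np.load("top0.npz"); f=d["f"]
save("rk",f,(212,188,258,260,8))
```

```text
(no output)
```

View pics/rk.png

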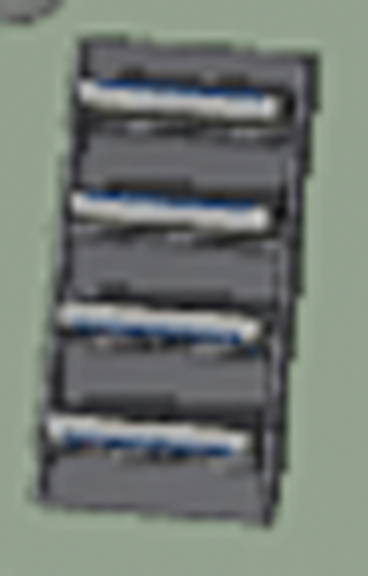

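```bash
cat > g.py <<'E'
import sys
from h import *
def goal(pos,y,z=(0,0,-1)):
    o=status.get_obs(); Ro=R.from_rotvec(o["orientation"])
    z=np.array(z,float)/np.linalg.norm(z); y=np.array(y,float); y-=z*(y@z); y/=np.linalg.norm(y); x=np.cross(y,z)
    G=R.from_matrix(np.c_[x,y,z]); d=(Ro.inv()*G).as_rotvec(); s=toolshift(pos)
    print("row",np.round(d,3),np.round(s,1),"deg",round(np.degrees(np.linalg.norm(d)),1))
def yd(a): a=np.radians(a); return (np.cos(a),np.sin(a),0)
E
python3 - <<'E'
from g import *; from m import *
goal((.534,-.017,.36),yd(84.5)); goal((.534,-.017,.275),yd(84.5))
d=np.load("top0.npz"); f,D=d["f"],d["D"]
hsv=cv2.cvtColor(f,cv2.COLOR_RGB2HSV); H,S,V=[hsv[...,i].astype(int) for i in range(3)]
rect("top",(H<18)&(S>100)&(f[...,0]>120)&box(265,220,300,262),.036,"handle")
rect("top",(S<60)&(V>130)&box(272,205,295,258),.004,"plate")
E
```

```text
row [-0.002 -0.    -0.249] [-508.3 -510.2 -128.7] deg 14.3
row [-0.002 -0.    -0.249] [-508.3 -510.1  -43.7] deg 14.3
handle c 446.6 263.8 size 37.4 11.5 long axis deg -0.3
plate c 479.4 266.6 size 117.8 50.4 long axis deg 4.6
plate c 546.2 262.7 size 65.8 27.0 long axis deg 89.5
```

```bash
python3 -m creep '0 0 -.12 -150 -150 -129 -.1; 0 0 -.249 -250 -250 -129 -.1; 0 0 -.249 -300 -300 -129 -.1; 0 0 -.249 -350 -350 -129 -.1; 0 0 -.249 -400 -400 -129 -.1; 0 0 -.249 -450 -450 -129 -.1; 0 0 -.249 -508 -510 -129 -.1; 0 0 -.249 -508 -510 -129 -.1; 0 0 -.249 -508 -510 -129 -.1; 0 0 -.249 -508 -510 -129 -.1'
python3 - <<'E'
from g import *
st(); goal((.534,-.017,.275),yd(84.5))
E
```

```text
clock: 1.35
tcp_pos: [0.4867, 0.0833, 0.35]
orientation: [-0.15, -3.138, -0.0]
contact_force: [0.3, 0.8, -0.1]
grip_width: 0.0383
gripper_force: 0.0
t 1.35 tcp [0.4867 0.0833 0.35  ] rv [-0.15  -3.138 -0.   ] F [ 0.3  0.8 -0.1] w 0.03832965200254765 j [-0.63  0.06  0.36  1.84 -0.02  1.24  1.21]
[[-0.995  0.095 -0.   ]
 [ 0.095  0.995  0.   ]
 [ 0.     0.    -1.   ]]
row [ 0. -0.  0.] [-56.7 -95.3  75. ] deg 0.0
```

```bash
python3 -m creep '0 0 0 -57 -95 0 -.1; 0 0 0 -57 -95 0 -.1; 0 0 0 -57 -95 10 -.1; 0 0 0 -57 -95 10 -.1; 0 0 0 -57 -95 10 -.1'
python3 - <<'E'
from g import *
st(); goal((.534,-.017,.275),yd(84.5))
f,D=grab_frame("top"); save("k1",f,(350,150,440,240,6))
f,D=grab_frame("side"); save("k1s",f,(150,100,350,260,4))
E
```

```text
clock: 1.98
tcp_pos: [0.5337, -0.0132, 0.3397]
orientation: [-0.146, -3.138, -0.001]
contact_force: [-0.1, 0.4, 0.4]
grip_width: 0.0386
gripper_force: 0.0
t 1.975 tcp [ 0.5337 -0.0132  0.3397] rv [-1.460e-01 -3.138e+00 -1.000e-03] F [-0.1  0.4  0.4] w 0.038600341929132455 j [-0.49  0.15  0.46  1.77 -0.07  1.23  1.46]
[[-0.996  0.093 -0.001]
 [ 0.093  0.996  0.   ]
 [ 0.001  0.    -1.   ]]
row [ 0.    -0.001  0.003] [-0.7 -3.8 64.7] deg 0.2
```

View pics/k1s.png

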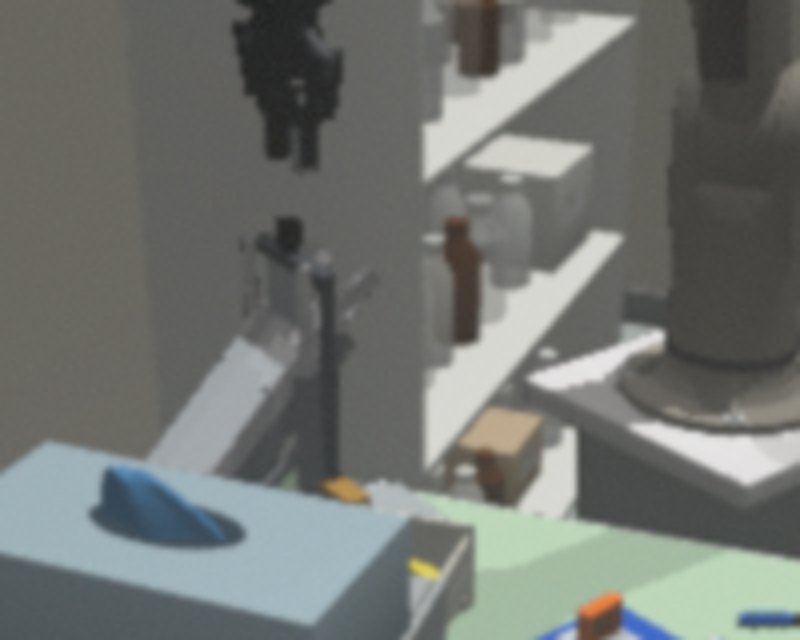

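The crop shows the fingers (278–308, 160) right above the black knob (288, 222). Descend, grip and lift the gate.

```bash
python3 -m creep '0 0 0 -1 -4 30 -.1; 0 0 0 -1 -4 55 -.1; 0 0 0 -1 -4 62 -.1; 0 0 0 -1 -4 62 -.1; 0 0 0 -1 -4 62 -1; 0 0 0 -1 -4 62 -1;0 0 0 -1 -4 62 -1;0 0 0 -1 -4 62 -1' 40; python3 -m creep '0 0 0 0 0 -3 -1; 0 0 0 0 0 -6 -1; 0 0 0 0 0 -8 -1; 0 0 0 0 0 -8 -1;0 0 0 0 0 -8 -1'
```

```text
clock: 3.08
tcp_pos: [0.5353, -0.0194, 0.2784]
orientation: [0.151, 3.136, -0.0]
contact_force: [0.3, -2.9, 1.8]
grip_width: 0.0204
gripper_force: 39.2
clock: 3.7
tcp_pos: [0.5352, -0.0194, 0.2853]
orientation: [0.151, 3.137, -0.002]
contact_force: [4.8, -3.3, -6.0]
grip_width: 0.0202
gripper_force: 39.4
```

```bash
python3 -m creep '0 0 0 0 0 0 .1; 0 0 0 0 0 0 .1; 0 0 0 0 0 -40 .1; 0 0 0 0 0 -80 .1; 0 0 0 0 60 -80 .1;0 0 0 60 120 -80 .1;0 0 0 60 120 -80 .1'
cat > look.py <<'E'
from m import *
import sys
f,D=grab_frame("top"); W=cloud("top",D); Z=W[...,2]; hsv=cv2.cvtColor(f,cv2.COLOR_RGB2HSV); H,S,V=[hsv[...,i].astype(int) for i in range(3)]
br=(H>8)&(H<25)&(S>90)&box(345,195,370,218)
print("foot z",np.nanmedian(Z[br]),"n",br.sum(),"xy",np.nanmean(W[br],0)); 
kt=box(385,185,425,215)&(V<70)&(Z>0.285)&(Z<.32); print("knob z",np.nanpercentile(Z[kt],[20,50,80]),kt.sum()) if kt.sum() else 0
rect("top",(H<18)&(S>100)&(f[...,0]>120)&box(225,180,325,280),.037,"handle")
pl=(S<60)&(V>140)&(abs(Z-.003)<.006)&box(262,196,300,268)
P=ray("top",np.argwhere(pl)[:,::-1],.004)[:,:2]; print("plate n",len(P)); np.save("pl.npy",P)
c,_=cv2.findContours(pl.astype(np.uint8),cv2.RETR_EXTERNAL,cv2.CHAIN_APPROX_NONE)
rect("top",pl,.004,"plate")
# blade: pixels far from handle, fit line
far=P[(P[:,0]>.49)]
for x in np.arange(.41,.56,.01):
    q=P[(P[:,0]>x)&(P[:,0]<=x+.01)]
    if len(q): print(round(x+.005,3),np.round([q[:,1].min(),q[:,1].mean(),q[:,1].max()],4),end=" | ")
E
python3 look.py; python3 -c "
from g import *; st()"
```

```text
clock: 4.58
tcp_pos: [0.4842, 0.1102, 0.3658]
orientation: [-0.141, -3.137, -0.002]
contact_force: [0.4, 0.2, 0.1]
grip_width: 0.0466
gripper_force: 0.0
foot z 0.4798703975931719 n 9 xy [0.5201778  0.11416448 0.31455598]
handle c 445.1 263.9 size 40.2 11.5 long axis deg -0.3
plate n 1256
plate c 481.3 270.4 size 210.8 110.8 long axis deg -0.2
0.415 [0.2163 0.2585 0.3255] | 0.425 [0.2162 0.269  0.3255] | 0.435 [0.2161 0.2656 0.3254] | 0.445 [0.216  0.2699 0.3254] | 0.455 [0.2159 0.2661 0.3254] | 0.465 [0.2157 0.2649 0.3254] | 0.475 [0.2157 0.2754 0.3254] | 0.485 [0.2156 0.2718 0.3254] | 0.495 [0.2154 0.2677 0.3254] | 0.505 [0.2153 0.266  0.3254] | 0.515 [0.2182 0.2724 0.3254] | 0.525 [0.2151 0.2675 0.3254] | 0.535 [0.215  0.2658 0.3254] | 0.545 [0.2179 0.2663 0.3254] | 0.555 [0.2148 0.2674 0.3254] | 0.565 [0.2147 0.2699 0.3254] | t 4.625 tcp [0.4833 0.1115 0.3659] rv [-1.390e-01 -3.137e+00 -3.000e-03] F [-1.6  0.7 -0.6] w 0.047182923967192716 j [-0.68  0.06  0.35  1.81 -0.02  1.28  1.16]
[[-0.996  0.088 -0.002]
 [ 0.088  0.996  0.002]
 [ 0.002  0.002 -1.   ]]
```

Run:
```python
from g import *; from m import *
P=np.load("pl.npy"); P=P[(P[:,1]>.232)&(P[:,1]<.308)&(P[:,0]>.395)&(P[:,0]<.548)]
print(len(P))
b=[]
for x in np.arange(.40,.55,.008):
    q=P[(P[:,0]>x)&(P[:,0]<=x+.008)]
    if len(q): print(round(x+.004,3),np.round([q[:,1].min(),q[:,1].mean(),q[:,1].max()],4),len(q)); b.append((x+.004,q[:,1].mean()))
b=np.array([i for i in b if .48<i[0]<.53]); k=np.polyfit(b[:,0],b[:,1],1); print("blade deg",np.degrees(np.arctan(k[0])),"y at .447",np.polyval(k,.447))
goal((.447,.266,.15),yd(91)); goal((.447,.266,.012),yd(91))
```

```text
306
0.42 [0.2694 0.2782 0.2871] 9
0.428 [0.2398 0.2634 0.2871] 35
0.436 [0.2427 0.2669 0.287 ] 17
0.444 [0.2426 0.2656 0.287 ] 28
0.452 [0.2425 0.2656 0.2899] 31
0.46 [0.2425 0.2626 0.2899] 26
0.468 [0.2424 0.2693 0.2899] 23
0.476 [0.2572 0.2678 0.275 ] 16
0.484 [0.2601 0.2675 0.275 ] 18
0.492 [0.2601 0.2668 0.2749] 11
0.5 [0.26   0.267  0.2749] 17
0.508 [0.2599 0.2674 0.2749] 18
0.516 [0.2599 0.2688 0.2778] 14
0.524 [0.2599 0.2688 0.2778] 21
0.532 [0.2598 0.2689 0.2777] 20
0.54 [0.2628 0.2642 0.2657] 2
blade deg 2.6169602565906516 y at .447 0.2651340554510753
row [ 0.002 -0.002 -0.106] [ 49.4 150.3 216.2] deg 6.1
row [ 0.002 -0.002 -0.106] [ 49.1 150.1 354.2] deg 6.1
```

```bash
python3 -m creep '0 0 -.13 25 60 60 0; 0 0 -.13 49 110 100 0; 0 0 -.13 49 150 140 0; 0 0 -.13 49 150 190 0;0 0 -.13 49 150 240 0;0 0 -.13 49 150 290 0; 0 0 -.13 49 150 290 0;0 0 -.13 49 150 290 0'; python3 -c "
from g import *; st(); goal((.447,.265,.012),yd(92.6))"
```

```text
clock: 5.62
tcp_pos: [0.4533, 0.2607, 0.0775]
orientation: [-0.053, 3.14, 0.002]
contact_force: [1.0, -0.4, 0.3]
grip_width: 0.0428
gripper_force: 0.0
t 5.625 tcp [0.4533 0.2607 0.0775] rv [-5.30e-02  3.14e+00  2.00e-03] F [ 1.  -0.4  0.3] w 0.04281757263591627 j [-0.79  0.44  0.19  2.06 -0.13  0.65  1.08]
[[-0.999 -0.034  0.002]
 [-0.034  0.999  0.001]
 [-0.002  0.001 -1.   ]]
row [ 0.001  0.002 -0.012] [ 6.2  4.4 65.5] deg 0.7
```

```bash
python3 -m creep '0 0 -.012 6 4 40 0; 0 0 -.012 6 4 66 0;0 0 -.012 6 4 66 0; 0 0 -.012 6 4 66 -1;0 0 -.012 6 4 66 -1;0 0 -.012 6 4 66 -1;0 0 -.012 6 4 66 -1;0 0 -.012 6 4 66 -1' 40;  python3 -m creep '0 0 0 0 0 -50 -1; 0 0 0 0 0 -110 -1;0 0 0 0 0 -110 -1;0 0 0 0 0 -110 -1'
python3 - <<'E'
from g import *
st()
f=grab_frame("side")[0]; save("fl",f,(200,180,400,320,4))
E
```

```text
clock: 6.62
tcp_pos: [0.4474, 0.265, 0.012]
orientation: [-0.072, 3.138, 0.004]
contact_force: [-0.0, -0.3, 5.8]
grip_width: 0.0134
gripper_force: 39.9
clock: 7.12
tcp_pos: [0.4458, 0.2642, 0.1205]
orientation: [-0.073, 3.14, 0.002]
contact_force: [-0.5, 0.4, -1.3]
grip_width: 0.0134
gripper_force: 39.6
t 7.125 tcp [0.4458 0.2642 0.1205] rv [-7.30e-02  3.14e+00  2.00e-03] F [-0.5  0.4 -1.3] w 0.013373614670823184 j [-0.82  0.37  0.21  2.04 -0.11  0.74  1.07]
[[-0.999 -0.046  0.001]
 [-0.046  0.999  0.001]
 [-0.001  0.001 -1.   ]]
```

View pics/fl.png

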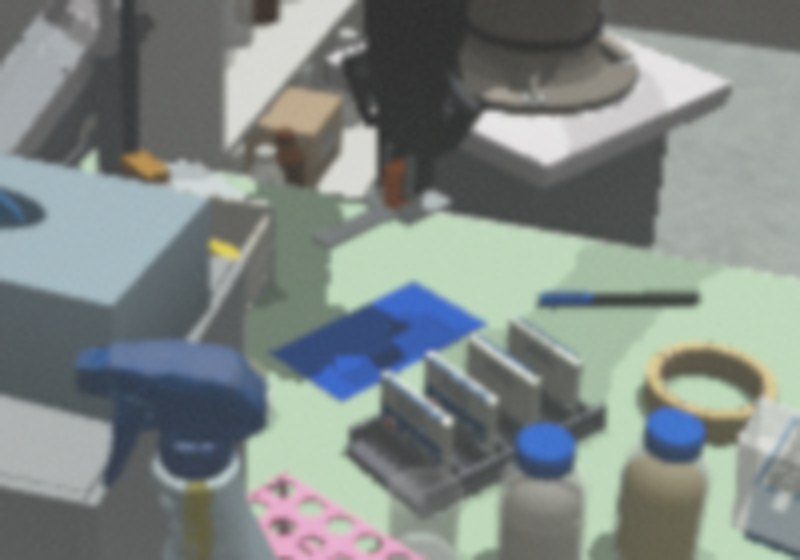

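```bash
python3 - <<'E'
from g import *
goal((.5536,.184,.15),yd(-5.5))
E
python3 -m creep '0 0 .18 0 0 -30 -1; 0 0 .36 0 0 -30 -1; 0 0 .54 0 0 -30 -1; 0 0 .72 0 0 -30 -1;0 0 .9 0 0 -30 -1;0 0 1.08 0 0 -30 -1;0 0 1.26 0 0 -30 -1;0 0 1.44 0 0 -30 -1;0 0 1.62 0 0 -30 -1;0 0 1.714 0 0 -30 -1'
python3 - <<'E'
from g import *
st();goal((.5536,.184,.15),yd(-5.5))
E
```

```text
row [-1.000e-03 -0.000e+00  1.713e+00] [-104.5  -84.7  -30.5] deg 98.1
clock: 8.43
tcp_pos: [0.4449, 0.2634, 0.1484]
orientation: [2.33, 2.106, -0.005]
contact_force: [0.7, -0.2, -1.9]
grip_width: 0.0133
gripper_force: 39.4
t 8.425 tcp [0.4449 0.2634 0.1484] rv [ 2.33   2.106 -0.005] F [ 0.7 -0.2 -1.9] w 0.013292568429768208 j [-1.15  0.37  0.61  2.04 -0.28  0.82 -0.47]
[[ 0.101  0.995 -0.002]
 [ 0.995 -0.101 -0.003]
 [-0.003 -0.002 -1.   ]]
row [-0.002  0.003 -0.005] [-68.1 116.1  -1.6] deg 0.3
```

```bash
python3 -m creep '0 0 -.005 -40 60 0 -1; 0 0 -.005 -68 116 0 -1; 0 0 -.005 -68 116 0 -1; 0 0 -.005 -68 116 30 -1; 0 0 -.005 -68 116 50 -1;0 0 -.005 -68 116 50 -1;0 0 -.005 -68 116 50 -1'
python3 - <<'E'
from g import *; from m import *
st();goal((.5536,.184,.084),yd(-5.5)); goal((.5484,.1293,.084),yd(-5.5))
f,D=grab_frame("top"); save("in1",f,(290,150,440,260,5))
W=cloud("top",D);Z=W[...,2];hsv=cv2.cvtColor(f,cv2.COLOR_RGB2HSV); H,S,V=[hsv[...,i].astype(int) for i in range(3)]
br=(H>8)&(H<25)&(S>90)&box(345,195,372,218); print("foot z",np.nanmedian(Z[br]),br.sum()); rect("top",br,.093,"foot")
kt=box(385,185,425,215)&(V<60)&(Z>0.285)&(Z<.32); print("knob",np.nanmedian(W[kt],0),kt.sum())
E
```

```text
clock: 9.3
tcp_pos: [0.5548, 0.1855, 0.1002]
orientation: [2.321, 2.117, 0.0]
contact_force: [-0.2, 0.6, 0.0]
grip_width: 0.0133
gripper_force: 39.7
t 9.3 tcp [0.5548 0.1855 0.1002] rv [2.321 2.117 0.   ] F [-0.2  0.6  0. ] w 0.01327277979548348 j [-0.85  0.54  0.56  1.92 -0.4   0.79 -0.16]
[[ 0.091  0.996  0.   ]
 [ 0.996 -0.091  0.   ]
 [ 0.     0.    -1.   ]]
row [ 0.    -0.     0.005] [-1.6 -1.  16.2] deg 0.3
row [ 0.    -0.     0.005] [-56.6  -1.2  16.2] deg 0.3
foot z 0.09260298095498888 72
foot c 539.0 47.8 size 27.5 22.4 long axis deg 89.8
knob [ 0.53266438 -0.01545018  0.30152835] 87
```

View pics/in1.png

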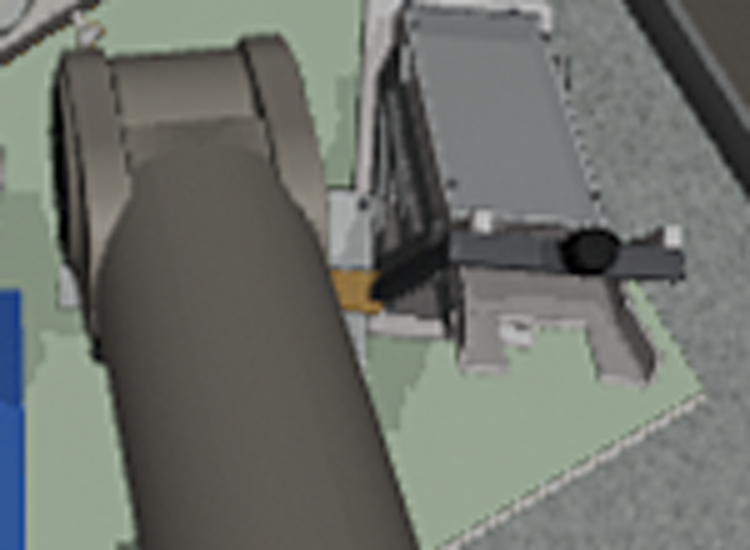

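The arm hides the blade, but the foot (crop 355, 290) now reads about 8.6 mm gap. Slide in.

```bash
python3 -m creep '0 0 .005 -2 -1 10 -1; 0 0 .005 -2 -1 16 -1; 0 0 .005 -2 -1 16 -1; 0 0 .005 -15 -1 16 -1'; python3 -m creep '0 0 0 -14 0 0 -1; 0 0 0 -28 0 0 -1; 0 0 0 -42 0 0 -1; 0 0 0 -42 0 0 -1;0 0 0 -42 0 0 -1'
python3 - <<'E'
from g import *; st()
E
```

```text
clock: 9.85
tcp_pos: [0.5524, 0.1711, 0.0839]
orientation: [-2.324, -2.113, -0.001]
contact_force: [-0.3, 0.1, -2.0]
grip_width: 0.0129
gripper_force: 39.7
clock: 10.48
tcp_pos: [0.5484, 0.129, 0.0839]
orientation: [-2.326, -2.111, -0.001]
contact_force: [0.1, 0.2, -0.6]
grip_width: 0.0133
gripper_force: 39.7
t 10.475 tcp [0.5484 0.129  0.0839] rv [-2.326e+00 -2.111e+00 -1.000e-03] F [ 0.1  0.2 -0.6] w 0.01326351063294536 j [-0.76  0.54  0.55  1.97 -0.41  0.74 -0.06]
[[ 0.097  0.995  0.   ]
 [ 0.995 -0.097  0.001]
 [ 0.001  0.    -1.   ]]
```

```bash
python3 -m creep '0 0 0 0 0 1.5 -1; 0 0 0 0 0 2.5 -1;0 0 0 0 0 2.5 -1; 0 0 0 0 0 2 0;0 0 0 0 0 2 0;0 0 0 0 0 2 0; 0 0 0 0 0 -40 0;0 0 0 0 0 -100 0;0 0 0 0 0 -160 0;0 0 0 0 0 -220 0'; python3 -m creep '0 0 0 0 0 -50 -.5; 0 0 0 -60 0 -50 -1; 0 0 0 -120 0 -50 -1;  0 0 0 -150 0 -50 -1; 0 0 0 -150 0 -50 -1; 0 0 0 -150 0 -50 -1';python3 - <<'E'
from g import *; from m import *
st();goal((.5335,-.019,.311),yd(-5.5))
f,D=grab_frame("top"); save("in2",f,(290,150,440,260,5))
W=cloud("top",D)
hsv=cv2.cvtColor(f,cv2.COLOR_RGB2HSV); H,S,V=[hsv[...,i].astype(int) for i in range(3)]
m=(H<18)&(S>100)&(f[...,0]>100)&box(312,180,375,236); print(rect("top",m,.1,"orange"))
E
```

```text
clock: 11.72
tcp_pos: [0.548, 0.1284, 0.3058]
orientation: [-2.327, -2.111, 0.0]
contact_force: [0.6, 1.7, -0.2]
grip_width: 0.0429
gripper_force: 0.0
clock: 12.48
tcp_pos: [0.5338, -0.0197, 0.3537]
orientation: [-2.325, -2.112, -0.0]
contact_force: [-0.3, -0.4, -0.2]
grip_width: -0.0001
gripper_force: 0.0
t 12.475 tcp [ 0.5338 -0.0197  0.3537] rv [-2.325 -2.112 -0.   ] F [-0.3 -0.4 -0.2] w -6.750093559774706e-05 j [-0.76  0.17  0.8   1.77 -0.12  1.26 -0.03]
[[ 0.096  0.995 -0.   ]
 [ 0.995 -0.096  0.   ]
 [ 0.    -0.    -1.   ]]
row [-0. -0. -0.] [ 0.6 -0.4 42.7] deg 0.0
orange c 547.8 129.2 size 39.6 13.5 long axis deg 82.6
[(547.7807006835938, 129.1940460205078, 39.575401306152344, 13.480181694030762, 82.55400085449219)]
```

View pics/in2.png

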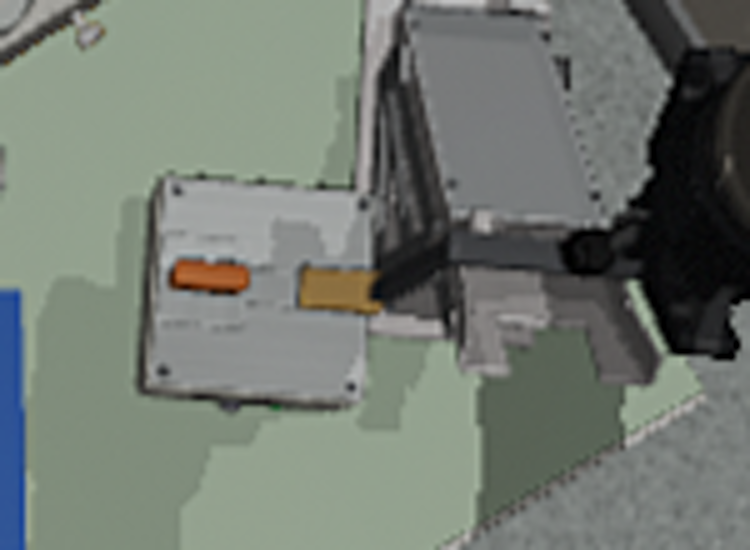

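The feeler stands on the ledge (handle at 208, 277) with its blade under the brass foot (340, 290), aligned. Now press gently.

```bash
python3 -m creep '0 0 0 0 0 30 -1; 0 0 0 0 0 46 -1; 0 0 0 0 0 46 -1'; for i in 1; do python3 -m creep '0 0 0 0 0 1 -1; 0 0 0 0 0 2 -1; 0 0 0 0 0 2 -1'; python3 -m creep '0 0 0 0 0 1 -1; 0 0 0 0 0 2 -1; 0 0 0 0 0 2 -1';python3 -m creep '0 0 0 0 0 1 -1;  0 0 0 0 0 1 -1'; python3 -m creep '0 0 0 0 0 1 -1;  0 0 0 0 0 1 -1'; done | grep -E "tcp|contact"
```

```text
clock: 12.9
tcp_pos: [0.5331, -0.0199, 0.3068]
orientation: [-2.324, -2.112, 0.004]
contact_force: [-0.2, -0.2, 0.4]
grip_width: -0.0001
gripper_force: 0.0
tcp_pos: [0.534, -0.0207, 0.3063]
contact_force: [-0.1, 1.2, 0.5]
tcp_pos: [0.5337, -0.0207, 0.3038]
contact_force: [-0.2, 0.8, -0.0]
tcp_pos: [0.5338, -0.0208, 0.3029]
contact_force: [-0.3, 0.5, 0.1]
tcp_pos: [0.5338, -0.0208, 0.3019]
contact_force: [0.2, 0.3, 1.4]
```

Contact at about 0.302. Press on in small steps.

```bash
(python3 -m creep '0 0 0 0 0 1 -1;  0 0 0 0 0 1 -1'; python3 -m creep '0 0 0 0 0 1 -1;  0 0 0 0 0 1 -1'; python3 -m creep '0 0 0 0 0 .5 -1;  0 0 0 0 0 .5 -1'; python3 -m creep '0 0 0 0 0 .5 -1;  0 0 0 0 0 .5 -1' )| grep -E "tcp|contact"
```

```text
tcp_pos: [0.5338, -0.0208, 0.3008]
contact_force: [-0.8, -0.1, 1.9]
tcp_pos: [0.5338, -0.0208, 0.2998]
contact_force: [-1.1, 0.3, 1.8]
tcp_pos: [0.5338, -0.0207, 0.2994]
contact_force: [-0.8, -0.1, 1.1]
tcp_pos: [0.5338, -0.0208, 0.2991]
contact_force: [-1.6, 0.4, 4.8]
```

```bash
(python3 -m creep '0 0 0 0 0 .3 -1;  0 0 0 0 0 .3 -1;  0 0 0 0 0 .3 -1'; python3 -m creep '0 0 0 0 0 .2 -1;  0 0 0 0 0 .2 -1; 0 0 0 0 0 .2 -1' )| grep -E "tcp|contact"
```

```text
tcp_pos: [0.5338, -0.0208, 0.2991]
contact_force: [-1.8, 0.0, 7.4]
tcp_pos: [0.5339, -0.0208, 0.2991]
contact_force: [-2.7, -0.8, 9.4]
```

```bash
python3 -m creep '0 0 0 0 0 0 -1; 0 0 0 0 0 -30 -1; 0 0 0 50 0 -50 0; 0 0 0 110 0 -50 0;0 0 0 150 0 -50 0;0 0 0 150 0 -50 0;0 0 0 150 0 -50 0' ;python3 - <<'E'
from g import *; from m import *
st();goal((.548,.1285,.082),yd(-5.5))
f,D=grab_frame("side"); 
hsv=cv2.cvtColor(f,cv2.COLOR_RGB2HSV); H,S,V=[hsv[...,i].astype(int) for i in range(3)]
m=(H<10)&(S>120)&(f[...,0]>90)&box(180,180,330,300); print(np.argwhere(m).mean(0)[::-1] if m.any() else 0,proj("side",[[.548,.1285,.098]]),m.sum())
E
```

```text
clock: 16.77
tcp_pos: [0.5482, 0.1278, 0.348]
orientation: [2.327, 2.11, -0.002]
contact_force: [0.8, -1.5, 0.2]
grip_width: 0.0428
gripper_force: 0.0
t 16.775 tcp [0.5482 0.1278 0.348 ] rv [ 2.327e+00  2.110e+00 -2.000e-03] F [ 0.8 -1.5  0.2] w 0.04283143067496488 j [-0.93  0.23  0.72  1.71 -0.16  1.26 -0.27]
[[ 0.097  0.995 -0.001]
 [ 0.995 -0.097 -0.001]
 [-0.001 -0.    -1.   ]]
row [-0.     0.001 -0.001] [ 1.00e+00 -1.00e-01  2.66e+02] deg 0.1
[246.66666667 226.        ] [[247.69022937 227.66907339]] 3
```

```bash
python3 -m creep '0 0 0 1 0 60 0; 0 0 0 1 0 120 0; 0 0 0 1 0 180 0; 0 0 0 1 0 230 0; 0 0 0 1 0 250 0;0 0 0 1 0 266 0;0 0 0 1 0 266 0;0 0 0 1 0 266 -1;0 0 0 1 0 266 -1;0 0 0 1 0 266 -1'; python3 -m creep '0 0 0 0 0 0 -1;0 0 0 0 0 0 -1'; python3 -m creep '0 0 0 8 0 0 -1;0 0 0 16 0 0 -1;0 0 0 24 0 0 -1;0 0 0 32 0 0 -1;0 0 0 40 0 0 -1'; python3 -m creep '0 0 0 15 0 -.5 -1;0 0 0 35 0 -1 -1;0 0 0 55 0 -2 -1; 0 0 0 55 0 -40 -1; 0 0 0 55 0 -70 -1;0 0 0 55 0 -70 -1;0 0 0 55 0 -70 -1'
python3 - <<'E'
from g import *; from m import *
st(); f,D=grab_frame("top");W=cloud("top",D);Z=W[...,2];hsv=cv2.cvtColor(f,cv2.COLOR_RGB2HSV); H,S,V=[hsv[...,i].astype(int) for i in range(3)]
br=(H>8)&(H<25)&(S>90)&box(345,195,372,218); print("foot z",np.nanmedian(Z[br]),br.sum()); 
kt=box(385,185,425,215)&(V<60)&(Z>0.285)&(Z<.32); print("knob",np.nanmedian(W[kt],0),kt.sum())
goal((.455,.266,.15),yd(90)); goal((.455,.266,.15),yd(-90))
E
```

```text
clock: 18.08
tcp_pos: [0.5492, 0.1297, 0.0837]
orientation: [2.327, 2.11, 0.003]
contact_force: [-2.0, -0.6, 6.0]
grip_width: 0.0132
gripper_force: 40.2
clock: 18.32
tcp_pos: [0.5491, 0.1297, 0.0836]
orientation: [2.327, 2.11, 0.003]
contact_force: [-2.0, -1.0, 5.8]
grip_width: 0.0133
gripper_force: 40.2
clock: 18.95
tcp_pos: [0.5532, 0.1647, 0.0836]
orientation: [2.328, 2.104, -0.003]
contact_force: [-0.8, -11.6, 7.3]
grip_width: 0.0135
gripper_force: 40.3
clock: 19.82
tcp_pos: [0.5569, 0.2251, 0.1516]
orientation: [-2.325, -2.112, 0.001]
contact_force: [-0.0, -0.1, -3.0]
grip_width: 0.0133
gripper_force: 39.3
t 19.825 tcp [0.5569 0.2251 0.1516] rv [-2.325e+00 -2.112e+00  1.000e-03] F [-0.  -0.1 -3. ] w 0.013329684322229434 j [-0.95  0.51  0.62  1.84 -0.37  0.91 -0.25]
[[ 0.096  0.995 -0.001]
 [ 0.995 -0.096 -0.   ]
 [-0.    -0.001 -1.   ]]
foot z 0.08749795775073108 120
knob [ 0.5329207  -0.01621671  0.2978276 ] 84
row [-2.000e-03 -1.000e-03 -1.667e+00] [  31.3 -105.1    1.4] deg 95.5
row [-1.000e-03  2.000e-03  1.475e+00] [  31.3 -105.1    1.4] deg 84.5
```

```bash
python3 -m creep '0 0 0 20 -50 0 -1; 0 0 -.18 31 -105 0 -1; 0 0 -.36 31 -105 0 -1; 0 0 -.54 31 -105 0 -1; 0 0 -.72 31 -105 0 -1; 0 0 -.9 31 -105 0 -1; 0 0 -1.08 31 -105 0 -1; 0 0 -1.26 31 -105 0 -1; 0 0 -1.44 31 -105 0 -1; 0 0 -1.62 31 -105 0 -1'; python3 -c "
from g import *; st();goal((.454,.267,.0135),yd(90))"
```

```text
clock: 21.12
tcp_pos: [0.4553, 0.2648, 0.1512]
orientation: [-0.066, -3.139, 0.002]
contact_force: [-0.6, -0.1, -1.1]
grip_width: 0.0132
gripper_force: 39.6
t 21.125 tcp [0.4553 0.2648 0.1512] rv [-6.600e-02 -3.139e+00  2.000e-03] F [-0.6 -0.1 -1.1] w 0.013189857462673057 j [-0.86  0.34  0.26  2.   -0.12  0.82  1.  ]
[[-0.999  0.042 -0.002]
 [ 0.042  0.999 -0.001]
 [ 0.002 -0.001 -1.   ]]
row [-0.001 -0.002 -0.042] [  1.1   2.3 137.7] deg 2.4
```

```bash
python3 -m creep '0 0 -.042 1 2 60 -1; 0 0 -.042 1 2 110 -1; 0 0 -.042 1 2 130 -1;0 0 -.042 1 2 135 -1;0 0 -.042 1 2 138 -1;0 0 -.042 1 2 138 -1; 0 0 -.042 1 2 137 0;0 0 -.042 1 2 137 0;0 0 -.042 1 2 137 0'; python3 -m creep '0 0 0 0 0 -60 0; 0 0 0 0 0 -120 -.4; 0 0 0 0 0 -160 -.4;0 0 0 0 0 -160 -.4'
python3 - <<'E'
from g import *; st()
O=np.array([507.5,409.6]); a=np.radians(-4.9)
for i,s in enumerate((-60,-20,20,60)): print(s,O+s*np.array([np.cos(a),np.sin(a)]))
f,D=grab_frame("side"); save("s2",f,(200,200,360,320,5))
from m import *
hsv=cv2.cvtColor(f,cv2.COLOR_RGB2HSV); H,S,V=[hsv[...,i].astype(int) for i in range(3)]
m=(H<12)&(S>120)&(f[...,0]>120)&box(270,230,330,290); print(np.argwhere(m).mean(0)[::-1] if m.any() else 0,proj("side",[[.454,.267,.025]]),m.sum())
E
```

```text
clock: 22.25
tcp_pos: [0.4554, 0.2674, 0.0158]
orientation: [0.009, 3.141, 0.001]
contact_force: [0.0, -0.3, 0.4]
grip_width: 0.0426
gripper_force: 0.0
clock: 22.75
tcp_pos: [0.4571, 0.2684, 0.1789]
orientation: [0.009, 3.136, 0.008]
contact_force: [-0.8, -0.2, 0.0]
grip_width: 0.0251
gripper_force: 0.0
t 22.75 tcp [0.4571 0.2684 0.1789] rv [0.009 3.136 0.008] F [-0.8 -0.2  0. ] w 0.025101084287808138 j [-0.88  0.3   0.28  1.97 -0.11  0.87  1.02]
[[-1.     0.006  0.005]
 [ 0.006  1.     0.005]
 [-0.005  0.005 -1.   ]]
-60 [447.71928223 414.72501539]
-20 [487.57309408 411.30833846]
20 [527.42690592 407.89166154]
60 [567.28071777 404.47498461]
[298.42857143 253.19047619] [[298.58393391 255.34936385]] 21
```

View pics/s2.png

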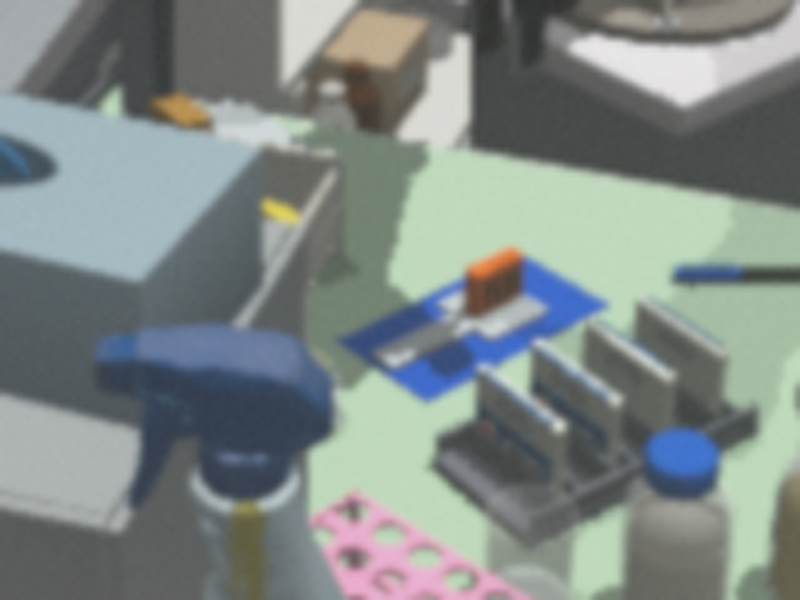

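```bash
python3 -m creep '0 0 .18 -20 30 0 -.4; 0 0 .36 -40 60 0 -.4; 0 0 .54 -60 90 0 -.4; 0 0 .72 -80 110 0 -.4; 0 0 .9 -110 136 0 -.4; 0 0 1.08 -110 136 0 -.4; 0 0 1.26 -110 136 0 -.4; 0 0 1.44 -110 136 0 -.4; 0 0 1.62 -110 136 0 -.4; 0 0 1.66 -110 136 0 -.4';python3 - <<'E'
from g import *; from m import *
d=np.load("top0.npz"); f=d["f"]; g=f.min(2)
m=(f.max(2)>110)&box(214,190,250,258)
m=(g>165)&box(214,190,250,258)
rect("top",m,.064,"top")
Z=cloud("top",d["D"]); m=(Z[...,2]>.057)&box(212,188,256,260); rect("top",m,.064,"depthtop")
st(); goal((.5673,.4045,.15),yd(-4.9))
E
```

```text
clock: 24.05
tcp_pos: [0.5652, 0.402, 0.1734]
orientation: [2.324, 2.112, -0.005]
contact_force: [0.6, 0.2, 0.1]
grip_width: 0.0257
gripper_force: 0.0
depthtop c 567.8 403.2 size 68.9 9.0 long axis deg 85.6
depthtop c 449.0 413.6 size 67.7 8.4 long axis deg 89.7
depthtop c 527.9 407.0 size 66.0 8.7 long axis deg 85.6
depthtop c 488.5 411.1 size 68.0 8.5 long axis deg 89.7
t 24.05 tcp [0.5652 0.402  0.1734] rv [ 2.324  2.112 -0.005] F [0.6 0.2 0.1] w 0.025729724643978776 j [-1.13  0.64  0.64  1.59 -0.42  1.06 -0.47]
[[ 0.095  0.995 -0.002]
 [ 0.995 -0.095 -0.003]
 [-0.003 -0.002 -1.   ]]
row [-0.002  0.003 -0.01 ] [ 2.7  1.9 23.4] deg 0.6
```

```bash
python3 -m creep '0 0 -.01 1 2.5 40 -.4; 0 0 -.01 1 2.5 80 -.4; 0 0 -.01 1 2.5 80 -.4'; python3 -c "
from g import *; st();goal((.5678,.4032,.032),yd(-4.9))"
```

```text
clock: 24.42
tcp_pos: [0.5659, 0.4018, 0.0913]
orientation: [-2.311, -2.127, 0.012]
contact_force: [0.0, 0.0, -0.2]
grip_width: 0.0254
gripper_force: 0.0
t 24.425 tcp [0.5659 0.4018 0.0913] rv [-2.311 -2.127  0.012] F [ 0.   0.  -0.2] w 0.025392901296712664 j [-1.09  0.73  0.58  1.64 -0.47  0.93 -0.41]
[[ 0.083  0.997 -0.006]
 [ 0.997 -0.083 -0.005]
 [-0.005 -0.006 -1.   ]]
row [-0.006  0.005  0.002] [ 1.9  2.2 59.3] deg 0.5
```

```bash
python3 -m creep '-.006 .005 .002 1 2 30 -.4; -.006 .005 .002 1 2 59 -.4;-.006 .005 .002 1 2 59 -.4;-.006 .005 .002 1 2 59 -.4; -.006 .005 .002 1 2 59 -1; -.006 .005 .002 1 2 59 -1; -.006 .005 .002 1 2 59 -1; -.006 .005 .002 1 2 59 -1' 40; python3 -c "
from g import *; st()"
```

```text
clock: 25.42
tcp_pos: [0.5693, 0.4051, 0.0379]
orientation: [-2.314, -2.123, -0.011]
contact_force: [-4.9, -0.7, 5.9]
grip_width: 0.0074
gripper_force: 39.8
t 25.425 tcp [0.5693 0.4051 0.0379] rv [-2.314 -2.123 -0.011] F [-4.9 -0.7  5.9] w 0.007380950462329332 j [-1.06  0.79  0.54  1.66 -0.52  0.84 -0.38]
[[ 0.086  0.996  0.004]
 [ 0.996 -0.086  0.006]
 [ 0.006  0.004 -1.   ]]
```

```bash
cat > tr.py <<'E'
from g import *
O=np.array([.534,-.019]); A=np.radians(-5.5); FX=np.array([np.cos(A),np.sin(A),0]); FY=np.array([-np.sin(A),np.cos(A),0]); U=np.array([0,0,1.]); s=.5**.5
def T(x,z,y=0): return np.r_[O,.195]+x/1e3*s*(FX-U)+z/1e3*s*(FX+U)+y/1e3*FY
def place(x,z,y=0): print(x,z,np.round(T(x,z,y),4),end=" "); goal(T(x,z,y),FX+U,FX-U)
def loc(): # tcp in track frame
    o=status.get_obs(); d=o["tcp_pos"]-np.r_[O,.195]; print("track xyz",np.round([d@(FX-U)*s*1e3,d@FY*1e3,d@(FX+U)*s*1e3],1))
E
python3 -m creep '0 0 0 0 0 -15 -1; 0 0 0 0 0 -40 -1; 0 0 0 0 0 -100 -1; 0 0 0 0 0 -160 -1; 0 0 0 0 0 -220 -1; 0 0 0 0 0 -280 -1;0 0 0 0 0 -310 -1;0 0 0 0 0 -310 -1'
python3 - <<'E'
from tr import *
st(); place(-145,5.5); f=grab_frame("side")[0]; save("cd",f,(150,80,400,280,3))
E
```

```text
clock: 26.42
tcp_pos: [0.5705, 0.4024, 0.3514]
orientation: [2.316, 2.12, 0.024]
contact_force: [0.2, -0.3, -1.5]
grip_width: 0.0072
gripper_force: 39.2
t 26.425 tcp [0.5705 0.4024 0.3514] rv [2.316 2.12  0.024] F [ 0.2 -0.3 -1.5] w 0.007160288382091946 j [-1.16  0.51  0.72  1.38 -0.33  1.36 -0.53]
[[ 0.088  0.996  0.013]
 [ 0.996 -0.088  0.009]
 [ 0.01   0.012 -1.   ]]
-145 5.5 [ 0.4358 -0.0095  0.3014] row [-0.774 -0.013  0.004] [-422.7  -98.5   44.5] deg 44.3
```

View pics/cd.png

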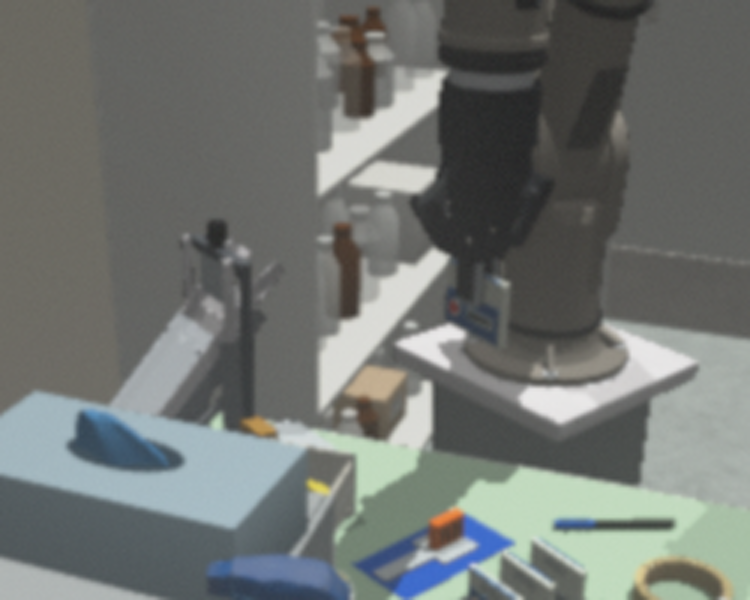

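The card is held with the label (470, 315) toward +x, as wanted. Carry it to the mouth, tilting.

```bash
python3 -m creep '-.15 0 0 -40 -98 0 -1; -.3 0 0 -100 -98 0 -1; -.45 0 0 -160 -98 0 -1; -.6 0 0 -220 -98 0 -1; -.774 -.013 .004 -280 -98 0 -1; -.774 -.013 .004 -340 -98 0 -1;  -.774 -.013 .004 -390 -98 20 -1; -.774 -.013 .004 -423 -98 44 -1;-.774 -.013 .004 -423 -98 44 -1;-.774 -.013 .004 -423 -98 44 -1'
python3 - <<'E'
from tr import *
st(); loc(); place(-145,5.5); place(-80,6)
E
```

```text
clock: 27.72
tcp_pos: [0.4435, 0.0917, 0.3316]
orientation: [1.855, 1.69, 0.677]
contact_force: [-0.5, -0.2, -0.2]
grip_width: 0.0074
gripper_force: 39.3
t 27.725 tcp [0.4435 0.0917 0.3316] rv [1.855 1.69  0.677] F [-0.5 -0.2 -0.2] w 0.007364804949255428 j [-0.67 -0.32 -0.03  2.4   0.86  0.67 -1.39]
[[ 0.089  0.727  0.681]
 [ 0.996 -0.072 -0.054]
 [ 0.01   0.683 -0.731]]
track xyz [-167.8  101.5   25.4]
-145 5.5 [ 0.4358 -0.0095  0.3014] row [-0.034 -0.012 -0.002] [-101.8  -19.    22.2] deg 2.1
-80 6 [ 0.4819 -0.014   0.2558] row [-0.034 -0.012 -0.002] [-102.6  -16.3   87.2] deg 2.1
```

```bash
python3 -c "
from tr import *
place(-110,10)"; python3 -m creep '-.034 -.012 -.002 0 -10 30 -1; -.034 -.012 -.002 -50 -14 45 -1; -.034 -.012 -.002 -102 -14 56 -1; -.034 -.012 -.002 -102 -14 56 -1; -.034 -.012 -.002 -102 -14 56 -1; -.034 -.012 -.002 -102 -14 56 -1'
python3 - <<'E'
from tr import *
st(); loc(); place(-80,6)
f=grab_frame("top")[0]; save("m1",f,(320,140,440,240,6))
E
```

```text
-110 10 [ 0.4636 -0.0122  0.2799] row [-0.034 -0.012 -0.002] [-102.2  -13.3   57.1] deg 2.1
clock: 28.48
tcp_pos: [0.4724, -0.0085, 0.2937]
orientation: [1.84, 1.669, 0.67]
contact_force: [21.4, 14.2, 13.6]
grip_width: 0.007
gripper_force: 39.7
t 28.475 tcp [ 0.4724 -0.0085  0.2937] rv [1.84  1.669 0.67 ] F [21.4 14.2 13.6] w 0.007026809450674725 j [ 0.53 -0.25 -0.68  2.44  0.31  0.17 -0.58]
[[ 0.1    0.714  0.693]
 [ 0.995 -0.067 -0.074]
 [-0.006  0.696 -0.718]]
track xyz [-113.9    4.5   25.7]
-80 6 [ 0.4819 -0.014   0.2558] row [-0.015  0.007  0.002] [ -4.3 -19.2  34.2] deg 1.0
```

View pics/m1.png

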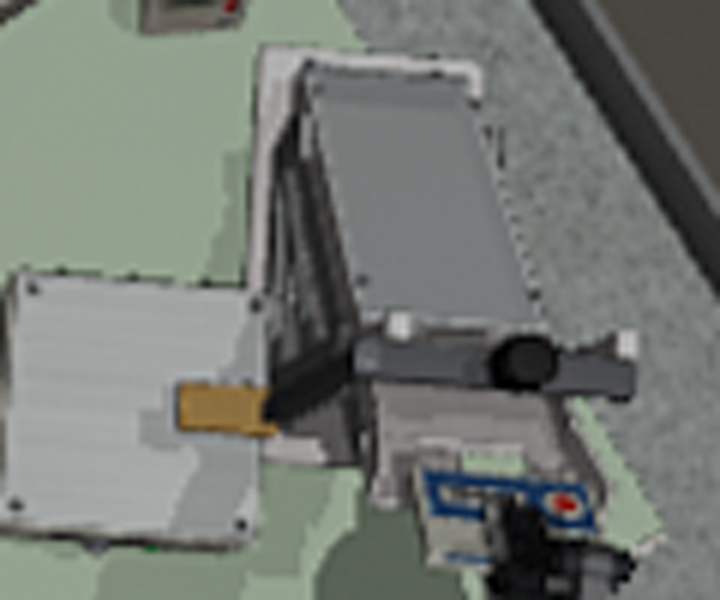

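```bash
python3 -m creep '-.015 .007 .002 -4 -4 17 -1;-.015 .007 .002 -4 -8 34 -1;-.015 .007 .002 -4 -8 34 -1;-.015 .007 .002 -4 -8 34 -1'
python3 - <<'E'
from tr import *
st(); loc(); place(-80,6); place(-58,6)
E
```

```text
clock: 29.02
tcp_pos: [0.4983, -0.0099, 0.2679]
orientation: [1.841, 1.666, 0.676]
contact_force: [-0.5, -0.6, 0.2]
grip_width: 0.0071
gripper_force: 39.8
t 29.025 tcp [ 0.4983 -0.0099  0.2679] rv [1.841 1.666 0.676] F [-0.5 -0.6  0.2] w 0.0071292564463663706 j [ 0.42 -0.13 -0.62  2.44  1.16  0.17 -1.42]
[[ 0.1    0.712  0.695]
 [ 0.995 -0.07  -0.072]
 [-0.002  0.698 -0.716]]
track xyz [-77.3   5.6  25.8]
-80 6 [ 0.4819 -0.014   0.2558] row [-0.012  0.005 -0.002] [ -5.7 -19.8  -2.4] deg 0.8
-58 6 [ 0.4974 -0.0155  0.2403] row [-0.012  0.005 -0.002] [ -5.6 -19.6  19.6] deg 0.8
```

```bash
python3 -m creep '-.012 .005 -.002 -5 -4 10 -1;-.012 .005 -.002 -5 -8 20 -1;-.012 .005 -.002 -5 -12 22 -1;-.012 .005 -.002 -5 -16 22 -1;-.012 .005 -.002 -5 -16 22 -1;-.012 .005 -.002 -5 -16 22 -1'
python3 - <<'E'
from tr import *
st(); loc(); place(-55,6)
E
```

```text
clock: 29.78
tcp_pos: [0.5075, -0.0153, 0.2405]
orientation: [1.833, 1.659, 0.683]
contact_force: [-0.1, 0.6, -0.5]
grip_width: 0.0074
gripper_force: 39.9
t 29.775 tcp [ 0.5075 -0.0153  0.2405] rv [1.833 1.659 0.683] F [-0.1  0.6 -0.5] w 0.007385574408354077 j [ 1.18 -0.03 -1.34  2.44  1.89  0.17 -2.09]
[[ 0.1    0.705  0.703]
 [ 0.995 -0.069 -0.073]
 [-0.003  0.706 -0.708]]
track xyz [-51.1   1.1  13.3]
-55 6 [ 0.4995 -0.0157  0.2381] row [-0.001  0.005 -0.001] [-1.2 -7.3 -3.9] deg 0.3
```

```bash
python3 -m creep '0 0 0 -1 -3 -2 -1;0 0 0 -1 -5 -3 -1;0 0 0 -1 -5 -3 -1'
python3 - <<'E'
from tr import *
st(); loc(); place(-55,6)
f=grab_frame("top")[0]; save("m2",f,(345,140,435,230,6)); save("m2s",grab_frame("side")[0],(150,80,350,280,3))
E
```

```text
clock: 30.15
tcp_pos: [0.5072, -0.0141, 0.2395]
orientation: [1.833, 1.662, 0.682]
contact_force: [-0.5, -0.3, -1.0]
grip_width: 0.0073
gripper_force: 39.9
t 30.15 tcp [ 0.5072 -0.0141  0.2395] rv [1.833 1.662 0.682] F [-0.5 -0.3 -1. ] w 0.007349503781793885 j [ 1.26 -0.02 -1.41  2.44  1.89  0.17 -2.09]
[[ 0.099  0.706  0.701]
 [ 0.995 -0.068 -0.072]
 [-0.003  0.705 -0.709]]
track xyz [-50.7   2.4  12.3]
-55 6 [ 0.4995 -0.0157  0.2381] row [-0.003  0.005  0.   ] [-2.4 -6.3 -4.3] deg 0.3
```

View pics/m2.png

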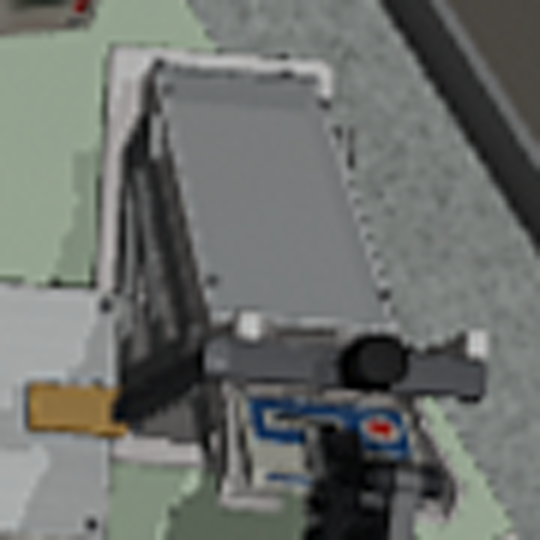

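The card lies between the track walls (crop 247–412, 430), label up, clear of the gate bar. Release gently.

```bash
python3 -m creep '0 0 0 0 0 0 -.7; 0 0 0 0 0 0 -.45;0 0 0 0 0 0 -.45;0 0 0 0 0 0 -.45;0 0 0 0 0 0 -.45' 20
python3 - <<'E'
from tr import *
from m import *
loc(); 
f,D=grab_frame("top"); save("m3",f,(345,140,435,230,6))
W=cloud("top",D); print(W[::6,345:435:6][24:38,:,2].shape)
E
```

```text
clock: 30.88
tcp_pos: [0.5075, -0.0141, 0.2397]
orientation: [1.833, 1.661, 0.683]
contact_force: [-0.1, -0.0, 0.9]
grip_width: 0.0237
gripper_force: 0.0
track xyz [-50.6   2.3  12.6]
(14, 15)
```

View pics/m3.png

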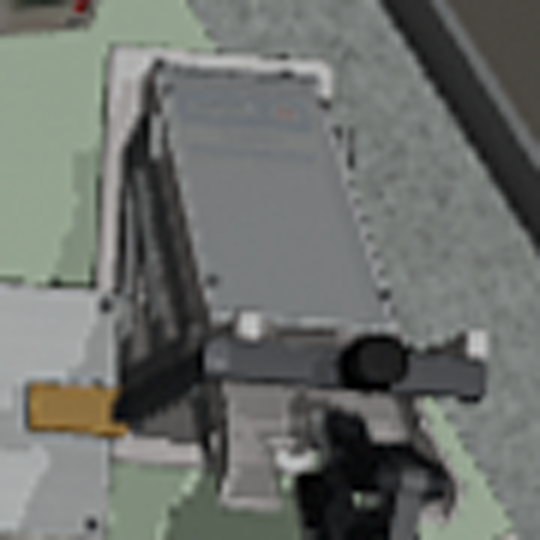

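The card slid through and lies at the end stop under the cover, label up (250–300, 110). Close the fingers and retreat.

```bash
python3 -m creep '0 0 0 0 0 0 -1; 0 0 0 0 0 0 -1; 0 0 0 3 5 -15 -1; .1 0 0 4 10 -30 -1; .2 0 0 4 20 -45 -1;.35 0 0 4 40 -65 -1;.5 0 0 4 60 -85 -1;.5 0 0 4 60 -85 -1'
python3 - <<'E'
from tr import *
st(); loc(); goal((.5,.12,.33),yd(-4.9))
E
```

```text
clock: 31.92
tcp_pos: [0.4986, -0.0473, 0.3154]
orientation: [1.984, 1.658, 0.359]
contact_force: [1.0, -1.7, -0.8]
grip_width: 0.0
gripper_force: 0.0
t 31.925 tcp [ 0.4986 -0.0473  0.3154] rv [1.984 1.658 0.359] F [ 1.  -1.7 -0.8] w 3.1544792657829715e-05 j [ 0.73 -0.15 -0.87  2.21  0.38  0.55 -0.61]
[[ 0.214  0.829  0.516]
 [ 0.969 -0.111 -0.223]
 [-0.127  0.548 -0.827]]
track xyz [-108.1  -31.6   62.1]
row [ 0.575  0.162 -0.09 ] [160.5  -9.4 -48.6] deg 34.6
```

```bash
python3 -m creep '.15 .04 -.02 40 0 -20 -1; .3 .08 -.05 80 -5 -35 -1; .45 .12 -.07 120 -9 -48 -1; .575 .162 -.09 160 -9 -48 -1; .575 .162 -.09 160 -9 -48 -1; .575 .162 -.09 160 -9 -48 -1'
python3 - <<'E'
from tr import *
st(); goal((.5279,.4065,.15),yd(-4.9))
from m import *
E
```

```text
clock: 32.67
tcp_pos: [0.5013, 0.1197, 0.3295]
orientation: [2.309, 2.123, 0.004]
contact_force: [-0.4, -1.0, -0.8]
grip_width: -0.0001
gripper_force: 0.0
t 32.675 tcp [0.5013 0.1197 0.3295] rv [2.309 2.123 0.004] F [-0.4 -1.  -0.8] w -0.00011543781583944834 j [ 0.48  0.25 -0.99  1.76  0.22  1.25 -0.64]
[[ 0.084  0.996  0.005]
 [ 0.996 -0.084 -0.002]
 [-0.002  0.005 -1.   ]]
row [0.005 0.002 0.001] [288.4   1.4 179. ] deg 0.3
```

```bash
python3 -m creep '0 0 0 60 0 20 -1; 0 0 0 120 0 60 -.4; 0 0 0 180 0 100 -.4; 0 0 0 240 1 150 -.4; 0 0 0 288 1 179 -.4; 0.005 0.002 0.001 288 1 179 -.4; .005 .002 .001 288 1 179 -.4;.005 .002 .001 288 1 179 -.4'
python3 - <<'E'
from tr import *
from m import *
st(); goal((.5279,.4065,.032),yd(-4.9))
E
```

```text
clock: 33.67
tcp_pos: [0.5288, 0.4049, 0.1522]
orientation: [2.314, 2.122, 0.004]
contact_force: [-0.1, -0.5, 0.1]
grip_width: 0.0256
gripper_force: 0.0
t 33.675 tcp [0.5288 0.4049 0.1522] rv [2.314 2.122 0.004] F [-0.1 -0.5  0.1] w 0.025634627559419493 j [-0.18  0.69 -0.85  1.61  0.57  1.1  -1.27]
[[ 0.086  0.996  0.004]
 [ 0.996 -0.086  0.   ]
 [ 0.     0.004 -1.   ]]
row [ 0.004 -0.    -0.001] [  1.4  -1.5 120.2] deg 0.2
```

```bash
python3 -m creep '0 0 0 1 -1.5 50 -.4; 0 0 0 1 -1.5 95 -.4; 0 0 0 1 -1.5 117 -.4;0 0 0 1 -1.5 117 -.4;0 0 0 1 -1.5 117 -.4' ; python3 -m creep '0 0 0 0 0 0 -1; 0 0 0 0 0 0 -1;0 0 0 0 0 0 -1;0 0 0 0 0 0 -1' 40;  python3 -m creep '0 0 0 0 0 -15 -1; 0 0 0 0 0 -60 -1; 0 0 0 0 0 -120 -1; 0 0 0 0 0 -180 -1; 0 0 0 0 0 -240 -1; 0 0 0 0 0 -300 -1;0 0 0 0 0 -310 -1;0 0 0 0 0 -310 -1'
python3 - <<'E'
from tr import *
st(); place(-85,30); place(-110,35)
E
```

```text
clock: 34.3
tcp_pos: [0.5277, 0.4086, 0.0359]
orientation: [2.315, 2.124, 0.007]
contact_force: [0.6, 0.2, 0.1]
grip_width: 0.0256
gripper_force: 0.0
clock: 34.8
tcp_pos: [0.5276, 0.4087, 0.0357]
orientation: [2.314, 2.124, 0.006]
contact_force: [-0.4, -0.9, 7.5]
grip_width: 0.0071
gripper_force: 40.1
clock: 35.8
tcp_pos: [0.5261, 0.4077, 0.3445]
orientation: [2.313, 2.125, 0.003]
contact_force: [0.6, 0.1, -1.5]
grip_width: 0.0076
gripper_force: 39.9
t 35.8 tcp [0.5261 0.4077 0.3445] rv [2.313 2.125 0.003] F [ 0.6  0.1 -1.5] w 0.007628065513256801 j [-0.15  0.54 -0.93  1.39  0.43  1.42 -1.16]
[[ 0.085  0.996  0.002]
 [ 0.996 -0.085  0.001]
 [ 0.001  0.002 -1.   ]]
-85 30 [ 0.4953 -0.0153  0.2763] row [-0.784 -0.006  0.01 ] [-424.2    5.1   67.7] deg 44.9
-110 35 [ 0.4812 -0.0139  0.2975] row [-0.784 -0.006  0.01 ] [-424.    -9.    46.4] deg 44.9
```

```bash
python3 -m creep '-.15 0 0 -60 -20 0 -1; -.3 0 0 -120 -25 0 -1; -.45 0 0 -180 -25 0 -1; -.6 0 0 -240 -20 0 -1; -.7 0 0 -300 -15 0 -1; -.784 -.006 .01 -350 -9 20 -1;  -.784 -.006 .01 -390 -9 40 -1; -.784 -.006 .01 -424 -9 46 -1;-.784 -.006 .01 -424 -9 46 -1;-.784 -.006 .01 -424 -9 46 -1'
python3 - <<'E'
from tr import *
st(); loc(); place(-85,25); place(-60,12)
E
```

```text
clock: 37.05
tcp_pos: [0.4806, -0.0135, 0.2961]
orientation: [1.832, 1.665, 0.686]
contact_force: [0.4, 0.2, -0.2]
grip_width: 0.0071
gripper_force: 39.9
t 37.05 tcp [ 0.4806 -0.0135  0.2961] rv [1.832 1.665 0.686] F [ 0.4  0.2 -0.2] w 0.007115869247873262 j [ 0.38 -0.23 -0.54  2.44  0.55  0.17 -0.81]
[[ 0.096  0.706  0.702]
 [ 0.995 -0.067 -0.068]
 [-0.001  0.705 -0.709]]
track xyz [-109.4    0.3   33.5]
-85 25 [ 0.4918 -0.0149  0.2728] row [-0.003  0.     0.001] [-0.3 -8.4 24.5] deg 0.2
-60 12 [ 0.5002 -0.0157  0.2459] row [-0.003  0.     0.001] [ -0.3 -21.3  49.5] deg 0.2
```

```bash
python3 -m creep '0 0 0 0 -4 15 -1; 0 0 0 0 -8 30 -1; 0 0 0 0 -12 42 -1; 0 0 0 0 -16 52 -1; 0 0 0 0 -20 58 -1;0 0 0 0 -21 58 -1;0 0 0 0 -21 58 -1;0 0 0 0 -21 58 -1'
python3 - <<'E'
from tr import *
st(); loc()
E
```

```text
clock: 38.05
tcp_pos: [0.5082, -0.0162, 0.2404]
orientation: [1.832, 1.663, 0.685]
contact_force: [-0.6, 1.6, -0.6]
grip_width: 0.007
gripper_force: 39.9
t 38.05 tcp [ 0.5082 -0.0162  0.2404] rv [1.832 1.663 0.685] F [-0.6  1.6 -0.6] w 0.007028901978787578 j [ 1.11 -0.02 -1.27  2.44  1.88  0.17 -2.08]
[[ 0.097  0.705  0.702]
 [ 0.995 -0.068 -0.07 ]
 [-0.002  0.706 -0.709]]
track xyz [-50.4   0.3  13.8]
```

```bash
python3 -m creep '0 0 0 0 0 0 -.7; 0 0 0 0 0 0 -.45;0 0 0 0 0 0 -.45;0 0 0 0 0 0 -.45;0 0 0 0 0 0 -.45;0 0 0 0 0 0 -.45' 20
cat > chk.py <<'E'
from tr import *
loc()
# track strip sampled under cover along xt: mean red-blue contrast and darkness vs empty frame
f=grab_frame("top")[0].astype(int); f0=np.load("top0.npz")["f"].astype(int)
for x in range(-70,236,12):
    q=proj("top",[T(x,6,y) for y in (-24,-12,0,12,24)]).round().astype(int)
    a=np.array([f[v,u] for u,v in q]); b=np.array([f0[v,u] for u,v in q])
    print(x,abs(a-b).sum(1),(a-b).mean(0).round())
E
python3 chk.py
```

```text
clock: 38.8
tcp_pos: [0.5088, -0.0163, 0.241]
orientation: [1.831, 1.662, 0.686]
contact_force: [-0.1, -0.1, 0.8]
grip_width: 0.0235
gripper_force: 0.0
track xyz [-50.4   0.2  14.6]
-70 [337 331 424 420 155] [-110. -118. -105.]
-58 [263 416 385  49 131] [-83. -87. -79.]
-46 [347 403 258  85  33] [-76. -77. -73.]
-34 [317 349 230  27  25] [-65. -63. -62.]
-22 [  4 281 148  17   4] [-28. -27. -27.]
-10 [ 11  85 142  16   3] [-13. -13. -13.]
2 [ 4  9 22  3  1] [-2. -2. -2.]
14 [23 39  1  4  5] [2. 2. 2.]
26 [ 6  8 33  8  5] [1. 1. 1.]
38 [1 5 5 1 3] [1. 1. 1.]
50 [5 3 6 2 1] [1. 1. 1.]
62 [1 2 3 6 6] [1. 1. 1.]
74 [6 6 1 3 5] [2. 1. 1.]
86 [3 2 4 5 5] [1. 1. 1.]
98 [0 3 7 2 8] [1. 1. 1.]
110 [1 6 3 3 4] [1. 1. 1.]
122 [13  5 11 11  7] [-5. -3. -2.]
134 [ 4 12  2  3  5] [-0.  0. -1.]
146 [6 5 8 4 3] [-2. -1. -2.]
158 [16 27 26 20 19] [-9. -8. -5.]
170 [26 33 23 31 25] [ -9. -10.  -8.]
182 [0 2 7 1 2] [-1.  0.  0.]
194 [ 4 10 10  8  5] [-1. -1. -2.]
206 [26 10 30 25 30] [-12.  -8.  -4.]
218 [21 23 12 12  6] [-4. -6. -5.]
230 [17  7 10 12  7] [1. 3. 6.]
```

```bash
python3 -m creep '0 0 0 0 0 0 -1; 0 0 0 0 0 0 -1; 0 0 0 3 5 -15 -1; .1 0 0 4 10 -30 -1; .2 0 0 4 20 -45 -1;.35 0 0 4 40 -65 -1;.5 0 0 4 60 -85 -1;.5 0 0 4 60 -85 -1'
python3 - <<'E'
from tr import *
st(); loc(); goal((.48,.2,.32),yd(-5))
E
```

```text
clock: 39.85
tcp_pos: [0.4989, -0.0446, 0.3207]
orientation: [1.99, 1.67, 0.366]
contact_force: [1.0, -1.1, 0.4]
grip_width: 0.0001
gripper_force: 0.0
t 39.85 tcp [ 0.4989 -0.0446  0.3207] rv [1.99  1.67  0.366] F [ 1.  -1.1  0.4] w 8.766564005893727e-05 j [ 0.67 -0.15 -0.81  2.2   0.35  0.57 -0.58]
[[ 0.207  0.833  0.513]
 [ 0.971 -0.112 -0.21 ]
 [-0.118  0.541 -0.832]]
track xyz [-111.9  -28.9   65.9]
row [ 0.568  0.15  -0.085] [233.8 -43.5 -60.4] deg 34.0
```

```bash
python3 -m creep '.15 .04 -.02 50 -5 -20 -1; .3 .08 -.05 100 -15 -35 -1; .45 .12 -.07 150 -30 -48 -1; .568 .15 -.085 200 -40 -60 -1; .568 .15 -.085 234 -43 -60 -1; .568 .15 -.085 234 -43 -60 -1'; python3 -m creep '0 0 -.18 30 0 0 -1;0 0 -.36 60 0 10 -1;0 0 -.54 90 0 20 -.4;0 0 -.72 120 0 30 -.4;0 0 -.9 150 0 40 -.4;0 0 -1.08 180 0 60 -.4;0 0 -1.26 200 0 80 -.4;0 0 -1.44 212 -10 100 -.4;0 0 -1.57 212 -10 120 -.4;0 0 -1.57 212 -10 120 -.4'
python3 - <<'E'
from tr import *
st(); goal((.4885,.4111,.15),yd(175))
E
```

```text
clock: 40.6
tcp_pos: [0.4813, 0.2033, 0.3192]
orientation: [2.308, 2.129, 0.005]
contact_force: [1.0, -0.3, -1.3]
grip_width: 0.0001
gripper_force: 0.0
clock: 41.85
tcp_pos: [0.4911, 0.4102, 0.1979]
orientation: [0.139, 3.134, -0.007]
contact_force: [-0.0, -0.7, 0.6]
grip_width: 0.0255
gripper_force: 0.0
t 41.85 tcp [0.4911 0.4102 0.1979] rv [ 0.139  3.134 -0.007] F [-0.  -0.7  0.6] w 0.02554719598504088 j [-0.04  0.74 -1.17  1.62  0.72  1.27  0.13]
[[-0.996  0.088  0.004]
 [ 0.088  0.996 -0.005]
 [-0.004 -0.004 -1.   ]]
row [-0.007 -0.    -1.572] [ 2.8  0.9 47.8] deg 90.1
```

```bash
python3 -m creep '0 0 -.18 2 1 10 -.4;0 0 -.36 2 1 10 -.4;0 0 -.54 2 1 10 -.4;0 0 -.72 2 1 10 -.4;0 0 -.9 2 1 10 -.4;0 0 -1.08 2 1 10 -.4;0 0 -1.26 2 1 10 -.4;0 0 -1.44 2 1 10 -.4;0 0 -1.57 2 1 30 -.4;0 0 -1.572 2 1 48 -.4'
python3 - <<'E'
from tr import *
st(); goal((.4880,.4111,.036),yd(175))
E
```

```text
clock: 43.1
tcp_pos: [0.4903, 0.4127, 0.1518]
orientation: [-2.116, 2.316, -0.01]
contact_force: [-0.5, -0.2, 0.1]
grip_width: 0.0252
gripper_force: 0.0
t 43.1 tcp [0.4903 0.4127 0.1518] rv [-2.116  2.316 -0.01 ] F [-0.5 -0.2  0.1] w 0.025170738257222963 j [ 0.02  0.93 -1.35  1.66  0.94  1.34  1.56]
[[-0.09  -0.996  0.007]
 [-0.996  0.09  -0.002]
 [ 0.001 -0.007 -1.   ]]
row [-0.007 -0.001 -0.003] [  1.7   3.  115.7] deg 0.5
```

```bash
python3 -m creep '-.007 0 -.003 1.5 3 50 -.4; -.007 0 -.003 1.5 3 90 -.4;-.007 0 -.003 1.5 3 90 -.4'
python3 - <<'E'
from tr import *
st(); goal((.4880,.4111,.036),yd(175))
E
```

```text
clock: 43.48
tcp_pos: [0.4861, 0.4098, 0.0588]
orientation: [2.119, -2.31, 0.002]
contact_force: [-0.5, -0.1, -0.5]
grip_width: 0.0256
gripper_force: 0.0
t 43.475 tcp [0.4861 0.4098 0.0588] rv [ 2.119e+00 -2.310e+00  2.000e-03] F [-0.5 -0.1 -0.5] w 0.02555452533430125 j [-0.01  1.02 -1.26  1.72  1.04  1.24  1.5 ]
[[-0.086 -0.996 -0.004]
 [-0.996  0.086 -0.006]
 [ 0.006  0.004 -1.   ]]
row [ 0.004 -0.006  0.001] [-1.6 -1.8 22.7] deg 0.4
```

```bash
python3 -m creep '.004 -.006 0 -1 -1 22 -.4; .004 -.006 0 -1 -1 22 -.4;.004 -.006 0 -1 -1 22 -.4'; python3 -m creep '0 0 0 0 0 0 -1; 0 0 0 0 0 0 -1;0 0 0 0 0 0 -1;0 0 0 0 0 0 -1' 40; python3 -m creep '0 0 0 0 0 -15 -1; 0 0 0 0 0 -60 -1; 0 0 0 0 0 -120 -1; 0 0 0 0 0 -180 -1; 0 0 0 0 0 -240 -1;0 0 0 0 0 -240 -1';python3 -c "
from tr import *
st()"
```

```text
clock: 43.85
tcp_pos: [0.4879, 0.4136, 0.0407]
orientation: [-2.123, 2.306, 0.002]
contact_force: [0.3, -0.2, 0.7]
grip_width: 0.0253
gripper_force: 0.0
clock: 44.35
tcp_pos: [0.4879, 0.4137, 0.0407]
orientation: [-2.123, 2.306, 0.002]
contact_force: [-0.9, -0.9, 6.2]
grip_width: 0.0073
gripper_force: 42.3
clock: 45.1
tcp_pos: [0.4867, 0.4146, 0.2862]
orientation: [-2.119, 2.299, 0.003]
contact_force: [-0.5, 0.2, -0.4]
grip_width: 0.0069
gripper_force: 41.5
t 45.1 tcp [0.4867 0.4146 0.2862] rv [-2.119  2.299  0.003] F [-0.5  0.2 -0.4] w 0.006925935789436982 j [ 0.03  0.75 -1.37  1.54  0.74  1.45  1.69]
[[-0.081 -0.997  0.01 ]
 [-0.997  0.081  0.011]
 [-0.012 -0.009 -1.   ]]
```

```bash
python3 -m creep '0 0 .18 0 0 -10 -1;0 0 .36 0 0 -30 -1;0 0 .54 0 0 -40 -1;0 0 .72 0 0 -40 -1;0 0 .9 20 0 -40 -1;0 0 1.08 40 0 -40 -1;0 0 1.26 60 0 -40 -1;0 0 1.44 80 0 -40 -1;0 0 1.57 100 0 -40 -1;0 0 1.57 100 0 -40 -1';python3 -m creep '0 0 .18 0 -20 0 -1;0 0 .36 0 -40 0 -1;0 0 .54 0 -60 0 -1;0 0 .72 0 -80 0 -1;0 0 .9 0 -80 0 -1;0 0 1.08 0 -80 0 -1;0 0 1.26 0 -80 0 -1;0 0 1.44 0 -80 0 -1;0 0 1.57 0 -80 0 -1;0 0 1.57 0 -80 0 -1';python3 -c "
from tr import *
st(); place(-110,34,-2)"
```

```text
clock: 46.35
tcp_pos: [0.4785, 0.3103, 0.3186]
orientation: [0.129, 3.136, 0.004]
contact_force: [-0.4, -0.4, -0.7]
grip_width: 0.0074
gripper_force: 41.5
clock: 47.6
tcp_pos: [0.4715, 0.2333, 0.3184]
orientation: [-2.303, -2.135, -0.008]
contact_force: [0.4, -0.3, 0.5]
grip_width: 0.0072
gripper_force: 41.5
t 47.6 tcp [0.4715 0.2333 0.3184] rv [-2.303 -2.135 -0.008] F [ 0.4 -0.3  0.5] w 0.0071703546461974 j [ 0.14  0.25 -0.84  1.76  0.2   1.22 -0.83]
[[ 0.076  0.997  0.003]
 [ 0.997 -0.076  0.005]
 [ 0.005  0.002 -1.   ]]
-110 34 [ 0.4803 -0.0158  0.2968] row [-0.783 -0.013  0.017] [-247.9   27.5   20.4] deg 44.9
```

```bash
python3 -m creep '-.15 0 0 -30 0 -15 -1; -.3 0 0 -70 0 -20 -1; -.45 0 0 -110 0 -20 -1; -.6 0 0 -150 5 -15 -1; -.7 -.01 .015 -190 15 0 -1; -.783 -.013 .017 -220 27 10 -1;  -.783 -.013 .017 -248 27 20 -1; -.783 -.013 .017 -248 27 20 -1;-.783 -.013 .017 -248 27 20 -1'
python3 - <<'E'
from tr import *
st(); loc(); place(-52,12,-2)
E
```

```text
clock: 48.72
tcp_pos: [0.4797, -0.015, 0.2982]
orientation: [1.83, 1.663, 0.686]
contact_force: [0.4, 0.9, -0.3]
grip_width: 0.0074
gripper_force: 41.5
t 48.725 tcp [ 0.4797 -0.015   0.2982] rv [1.83  1.663 0.686] F [ 0.4  0.9 -0.3] w 0.007421465818771746 j [ 0.4  -0.24 -0.55  2.43  0.49  0.17 -0.74]
[[ 0.096  0.705  0.703]
 [ 0.995 -0.067 -0.07 ]
 [-0.002  0.706 -0.708]]
track xyz [-111.5   -1.2   34.5]
-52 12 [ 0.5057 -0.0183  0.2403] row [-0.001  0.002  0.001] [ -0.6 -22.4  59.5] deg 0.1
```

```bash
python3 -m creep '0 0 0 0 -4 15 -1; 0 0 0 0 -8 30 -1; 0 0 0 0 -12 42 -1; 0 0 0 0 -16 52 -1; 0 0 0 0 -20 58 -1;0 0 0 0 -22 59 -1;0 0 0 0 -22 59 -1;0 0 0 0 -22 59 -1'
python3 - <<'E'
from tr import *
st(); loc()
E
```

```text
clock: 49.72
tcp_pos: [0.5115, -0.0175, 0.2433]
orientation: [1.829, 1.655, 0.688]
contact_force: [-13.4, 0.4, 25.5]
grip_width: 0.007
gripper_force: 53.1
t 49.725 tcp [ 0.5115 -0.0175  0.2433] rv [1.829 1.655 0.688] F [-13.4   0.4  25.5] w 0.007012489116921683 j [ 1.19 -0.02 -1.34  2.43  1.9   0.17 -2.09]
[[ 0.101  0.7    0.707]
 [ 0.995 -0.069 -0.073]
 [-0.002  0.711 -0.703]]
track xyz [-50.1  -0.7  18.2]
```

```bash
python3 -m creep '0 0 0 0 0 -6 -1; 0 0 0 0 0 -12 -1;0 0 0 0 0 -12 -1'
python3 - <<'E'
from tr import *
st(); loc(); place(-62,14,-2)
f,D=grab_frame("top");W=cloud("top",D);Z=W[...,2];hsv=cv2.cvtColor(f,cv2.COLOR_RGB2HSV); H,S,V=[hsv[...,i].astype(int) for i in range(3)]
from m import *
br=(H>8)&(H<25)&(S>90)&box(345,195,372,218); print("foot z",np.nanmedian(Z[br]),np.nanmean(Z[br][Z[br]>.08]),br.sum()); 
kt=box(385,185,425,215)&(V<60)&(Z>0.285)&(Z<.32); print("knob",np.nanmedian(W[kt],0),kt.sum())
save("v14",f,(345,140,435,230,6))
E
```

```text
clock: 50.1
tcp_pos: [0.5074, -0.015, 0.249]
orientation: [1.833, 1.656, 0.674]
contact_force: [-1.0, -6.8, 0.5]
grip_width: 0.007
gripper_force: 42.2
t 50.1 tcp [ 0.5074 -0.015   0.249 ] rv [1.833 1.656 0.674] F [-1.  -6.8  0.5] w 0.007040814541591475 j [ 0.79 -0.06 -0.97  2.44  1.66  0.17 -1.89]
[[ 0.105  0.706  0.701]
 [ 0.994 -0.068 -0.08 ]
 [-0.009  0.705 -0.709]]
track xyz [-57.1   1.4  19.2]
-62 14 [ 0.5    -0.0177  0.2487] row [-0.003  0.013 -0.   ] [-3.5 -5.2 -4.8] deg 0.7
foot z 0.08718287010561801 0.08756349154110309 118
knob [ 0.53308047 -0.01671912  0.29673457] 84
```

```bash
cat > gate.py <<'E'
from m import *
def gap(f,D):
    W=cloud("top",D);Z=W[...,2];hsv=cv2.cvtColor(f,cv2.COLOR_RGB2HSV); H,S,V=[hsv[...,i].astype(int) for i in range(3)]
    br=((H>8)&(H<25)&(S>90)&box(345,195,372,218)).astype(np.uint8); e=cv2.erode(br,np.ones((3,3)))>0
    led=(Z>.06)&(Z<.078)&box(325,185,352,205); led=cv2.erode(led.astype(np.uint8),np.ones((3,3)))>0
    a,b=np.nanmean(Z[e]),np.nanmean(Z[led]); k=box(385,185,425,215)&(V<60)&(Z>.28)&(Z<.32)
    k=cv2.erode(k.astype(np.uint8),np.ones((3,3)))>0
    return round((a-b-.014)*1e3,2),e.sum(),round(np.nanstd(Z[e])*1e3,2),round((np.nanmean(Z[k])-b-.225)*1e3,2),k.sum()
d=np.load("top0.npz"); print("start",gap(d["f"],d["D"]))
for i in range(3): print(gap(*grab_frame("top")))
E
python3 gate.py; python3 -c "
from tr import *
loc()"
```

```text
start (np.float64(2.44), np.int64(67), np.float64(2.11), np.float64(1.7), np.int64(48))
(np.float64(2.84), np.int64(67), np.float64(2.06), np.float64(1.5), np.int64(45))
(np.float64(2.9), np.int64(67), np.float64(2.22), np.float64(2.47), np.int64(48))
(np.float64(2.86), np.int64(67), np.float64(2.02), np.float64(1.82), np.int64(50))
track xyz [-57.    1.2  19. ]
```

View pics/v14.png

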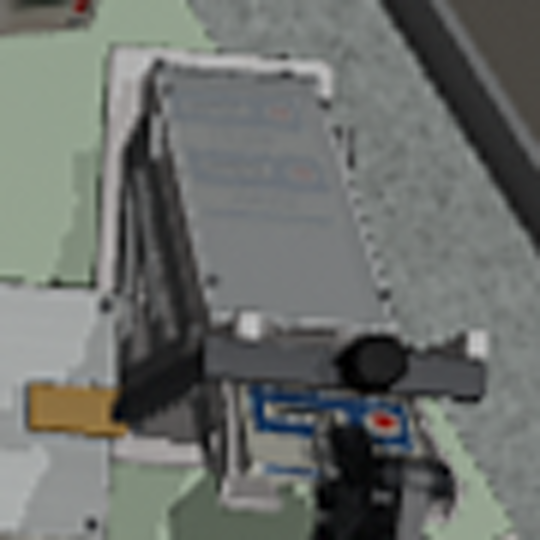

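Two cards lie label up in the track (240,110 and 260,170). The third card nudged the gate/wall, since it sits deeper in the grip; I'll shift it back and sideways, and re-check the gate by touch later.

```bash
python3 -m creep '0 .013 0 -4 -1 -3 -1; 0 .013 0 -4 -4 -4 -1;0 .013 0 -4 -7 -4 -1;0 .013 0 -4 -7 -4 -1;0 .013 0 -4 -7 -4 -1'
python3 - <<'E'
from tr import *
st(); loc(); place(-60,12,-2.5)
E
```

```text
clock: 50.92
tcp_pos: [0.5109, -0.0122, 0.2473]
orientation: [1.831, 1.664, 0.686]
contact_force: [3.8, 2.2, 4.4]
grip_width: 0.007
gripper_force: 42.5
t 50.925 tcp [ 0.5109 -0.0122  0.2473] rv [1.831 1.664 0.686] F [3.8 2.2 4.4] w 0.007042113036241298 j [ 0.85 -0.04 -1.03  2.43  1.72  0.17 -1.95]
[[ 0.096  0.705  0.702]
 [ 0.995 -0.067 -0.069]
 [-0.001  0.706 -0.708]]
track xyz [-53.7   4.5  20.3]
-60 12 [ 0.5    -0.0182  0.2459] row [-0.002  0.001  0.001] [-7.  -8.3 -6.3] deg 0.1
```

```bash
python3 -m creep '0 0 0 -4 4 -15 -1; 0 0 0 -8 7 -30 -1;0 0 0 -8 10 -45 -1;0 0 0 -8 12 -55 -1;0 0 0 -8 12 -55 -1;0 0 0 -8 12 -55 -1'
python3 - <<'E'
from tr import *
st(); loc(); place(-58,12,-3.5)
E
```

```text
clock: 51.68
tcp_pos: [0.4792, -0.0179, 0.295]
orientation: [1.837, 1.665, 0.678]
contact_force: [-0.3, 0.1, -0.8]
grip_width: 0.0069
gripper_force: 42.1
t 51.675 tcp [ 0.4792 -0.0179  0.295 ] rv [1.837 1.665 0.678] F [-0.3  0.1 -0.8] w 0.006901213456537263 j [ 0.41 -0.23 -0.56  2.43  0.48  0.17 -0.73]
[[ 0.099  0.71   0.697]
 [ 0.995 -0.068 -0.072]
 [-0.003  0.701 -0.713]]
track xyz [-109.3   -4.1   32.1]
-58 12 [ 0.5013 -0.0194  0.2445] row [-0.008  0.005  0.   ] [  0.9 -19.7  51.5] deg 0.5
```

```bash
python3 -m creep '-.008 .005 0 0 -4 12 -1; -.008 .005 0 0 -8 24 -1; -.008 .005 0 0 -12 34 -1; -.008 .005 0 0 -16 42 -1; -.008 .005 0 1 -20 48 -1;-.008 .005 0 1 -20 52 -1;-.008 .005 0 1 -20 52 -1;-.008 .005 0 1 -20 52 -1;-.008 .005 0 1 -20 52 -1'
python3 - <<'E'
from tr import *
st(); loc(); place(-58,12,-3)
E
```

```text
clock: 52.8
tcp_pos: [0.5084, -0.0188, 0.24]
orientation: [1.836, 1.66, 0.683]
contact_force: [-0.3, 0.2, -0.8]
grip_width: 0.0071
gripper_force: 42.1
t 52.8 tcp [ 0.5084 -0.0188  0.24  ] rv [1.836 1.66  0.683] F [-0.3  0.2 -0.8] w 0.007077811917775897 j [ 1.12 -0.02 -1.27  2.43  1.87  0.17 -2.07]
[[ 0.101  0.706  0.701]
 [ 0.995 -0.071 -0.072]
 [-0.001  0.705 -0.71 ]]
track xyz [-49.9  -2.3  13.8]
-58 12 [ 0.5013 -0.0189  0.2445] row [-0.004  0.004 -0.003] [-0.8 -1.8 -8.1] deg 0.4
```

```bash
python3 -m creep '0 0 0 0 0 0 -.7; 0 0 0 0 0 0 -.45;0 0 0 0 0 0 -.45;0 0 0 0 0 0 -.45;0 0 0 0 0 0 -.45;0 0 0 0 0 0 -.45' 20; python3 chk.py | sed -n '2,$p' | awk '{print}' ; python3 gate.py
```

```text
clock: 53.55
tcp_pos: [0.5084, -0.0192, 0.2401]
orientation: [1.836, 1.659, 0.682]
contact_force: [-0.1, 0.1, -0.2]
grip_width: 0.0234
gripper_force: 0.0
-70 [216 412 417 301 152] [ -99. -107.  -93.]
-58 [342 419 352  31 131] [-80. -85. -78.]
-46 [364 389 203  32   6] [-67. -67. -65.]
-34 [355 356 201  29   4] [-64. -63. -61.]
-22 [245 317 119   8   3] [-46. -44. -44.]
-10 [ 25  78 136   5   5] [-12. -12. -12.]
2 [ 4  0  9  2 11] [-0.  0.  0.]
14 [7 6 4 3 6] [ 0.  0. -0.]
26 [ 7  9 17 18 10] [-1. -0. -0.]
38 [4 5 4 1 4] [1. 1. 1.]
50 [5 3 4 4 1] [1. 1. 1.]
62 [3 3 4 5 0] [1. 1. 1.]
74 [ 6 18  3 12 21] [-6. -4. -2.]
86 [ 3 10 14  2  5] [-1. -0. -2.]
98 [25 20 31 33 29] [-13.  -9.  -5.]
110 [12 32 23 30 10] [-8. -7. -6.]
122 [24 32 24 28 33] [-13. -10.  -5.]
134 [5 9 4 1 5] [ 0.  1. -0.]
146 [ 8  6 12  4  0] [-2. -2. -2.]
158 [14 29 24 21 13] [-9. -7. -4.]
170 [26 31 25 32 31] [-10. -10.  -8.]
182 [0 1 7 2 3] [-0.  0.  1.]
194 [4 9 8 5 5] [-1. -1. -1.]
206 [27 10 29 25 29] [-11.  -8.  -4.]
218 [21 22 12 12  7] [-4. -5. -5.]
230 [20  8 10 15  8] [2. 4. 7.]
start (np.float64(2.44), np.int64(67), np.float64(2.11), np.float64(1.7), np.int64(48))
(np.float64(3.07), np.int64(67), np.float64(2.38), np.float64(2.11), np.int64(50))
(np.float64(2.95), np.int64(67), np.float64(2.23), np.float64(2.1), np.int64(51))
(np.float64(3.15), np.int64(67), np.float64(2.39), np.float64(2.16), np.int64(37))
```

```bash
python3 -m creep '0 0 0 0 0 0 -1; 0 0 0 0 0 0 -1; 0 0 0 3 5 -15 -1; .1 0 0 4 10 -30 -1; .2 0 0 4 20 -45 -1;.35 0 0 4 40 -65 -1;.5 0 0 4 60 -85 -1;.5 0 0 4 60 -85 -1'; python3 -m creep '.15 .04 -.02 50 -5 -20 -1; .3 .08 -.05 100 -15 -35 -1; .45 .12 -.07 150 -30 -48 -1; .568 .15 -.085 200 -40 -60 -1; .568 .15 -.085 234 -43 -60 -1; .568 .15 -.085 234 -43 -60 -1'; python3 -m creep '0 0 -.18 30 0 0 -1;0 0 -.36 60 0 10 -1;0 0 -.54 90 -10 20 -.4;0 0 -.72 120 -20 30 -.4;0 0 -.9 150 -30 40 -.4;0 0 -1.08 180 -40 60 -.4;0 0 -1.26 200 -50 80 -.4;0 0 -1.44 212 -50 100 -.4;0 0 -1.57 212 -50 120 -.4;0 0 -1.57 212 -50 120 -.4'; python3 -c "
from tr import *
st(); goal((.449,.4136,.15),yd(175))"
```

```text
clock: 54.75
tcp_pos: [0.4983, -0.0471, 0.32]
orientation: [1.997, 1.669, 0.361]
contact_force: [1.2, -0.8, 1.1]
grip_width: -0.0
gripper_force: 0.0
clock: 55.5
tcp_pos: [0.4817, 0.2009, 0.319]
orientation: [-2.312, -2.123, -0.001]
contact_force: [0.3, -0.4, -0.2]
grip_width: -0.0003
gripper_force: 0.0
clock: 56.75
tcp_pos: [0.452, 0.4116, 0.1979]
orientation: [-0.145, -3.137, 0.005]
contact_force: [0.5, -0.3, 0.0]
grip_width: 0.0251
gripper_force: 0.0
t 56.75 tcp [0.452  0.4116 0.1979] rv [-0.145 -3.137  0.005] F [ 0.5 -0.3  0. ] w 0.025148762302958583 j [-0.04  0.71 -1.2   1.69  0.7   1.24  0.08]
[[-0.996  0.093 -0.001]
 [ 0.093  0.996 -0.003]
 [ 0.001 -0.003 -1.   ]]
row [-0.002 -0.003 -1.576] [ 3.1  1.8 47.9] deg 90.3
```

```bash
python3 -m creep '0 0 -.18 3 2 10 -.4;0 0 -.36 3 2 10 -.4;0 0 -.54 3 2 10 -.4;0 0 -.72 3 2 10 -.4;0 0 -.9 3 2 10 -.4;0 0 -1.08 3 2 10 -.4;0 0 -1.26 3 2 10 -.4;0 0 -1.44 3 2 10 -.4;0 0 -1.57 3 2 30 -.4;0 0 -1.576 3 2 48 -.4'; python3 -m creep '0 0 0 0 0 40 -.4;0 0 0 0 0 80 -.4;0 0 0 0 0 80 -.4;0 0 0 0 0 80 -.4'; python3 -c "
from tr import *
st(); goal((.4485,.4136,.036),yd(175))"
```

```text
clock: 58.0
tcp_pos: [0.4499, 0.4154, 0.1518]
orientation: [-2.118, 2.318, -0.002]
contact_force: [-0.5, 0.2, -1.3]
grip_width: 0.0257
gripper_force: 0.0
clock: 58.5
tcp_pos: [0.4494, 0.4167, 0.0733]
orientation: [-2.121, 2.315, -0.0]
contact_force: [-0.0, 0.2, -0.3]
grip_width: 0.0254
gripper_force: 0.0
t 58.5 tcp [0.4494 0.4167 0.0733] rv [-2.121  2.315 -0.   ] F [-0.   0.2 -0.3] w 0.02538944098889517 j [-0.03  0.97 -1.27  1.78  1.01  1.21  1.44]
[[-0.087 -0.996  0.002]
 [-0.996  0.087  0.001]
 [-0.002 -0.002 -1.   ]]
row [-0.002  0.002 -0.   ] [ 3.3  0.7 37.3] deg 0.1
```

```bash
python3 -m creep '0 0 0 4 1 20 -.4; 0 0 0 4 1 39 -.4;0 0 0 4 1 39 -.4;0 0 0 4 1 39 -.4'; python3 -m creep '0 0 0 0 0 0 -1; 0 0 0 0 0 0 -1;0 0 0 0 0 0 -1;0 0 0 0 0 0 -1' 40; python3 -m creep '0 0 0 0 0 -15 -1; 0 0 0 0 0 -60 -1; 0 0 0 0 0 -120 -1; 0 0 0 0 0 -180 -1; 0 0 0 0 0 -240 -1;0 0 0 0 0 -240 -1'
```

```text
clock: 59.0
tcp_pos: [0.4476, 0.4125, 0.0328]
orientation: [-2.124, 2.314, -0.0]
contact_force: [-0.5, -0.4, -0.4]
grip_width: 0.0258
gripper_force: 0.0
clock: 59.5
tcp_pos: [0.4478, 0.4127, 0.0333]
orientation: [-2.124, 2.313, -0.0]
contact_force: [-0.3, -0.8, 4.4]
grip_width: 0.0074
gripper_force: 40.2
clock: 60.25
tcp_pos: [0.4475, 0.4147, 0.2789]
orientation: [-2.119, 2.307, -0.0]
contact_force: [0.2, 0.1, -1.3]
grip_width: 0.0076
gripper_force: 39.6
```

```bash
python3 -m creep '0 0 .18 0 0 -10 -1;0 0 .36 0 0 -30 -1;0 0 .54 0 0 -40 -1;0 0 .72 0 0 -40 -1;0 0 .9 20 0 -40 -1;0 0 1.08 40 0 -40 -1;0 0 1.26 60 0 -40 -1;0 0 1.44 80 0 -40 -1;0 0 1.57 100 0 -40 -1;0 0 1.57 100 0 -40 -1';python3 -m creep '0 0 .18 -10 -20 0 -1;0 0 .36 -20 -40 0 -1;0 0 .54 -30 -60 0 -1;0 0 .72 -30 -80 0 -1;0 0 .9 -30 -80 0 -1;0 0 1.08 -30 -80 0 -1;0 0 1.26 -30 -80 0 -1;0 0 1.44 -30 -80 0 -1;0 0 1.57 -30 -80 0 -1;0 0 1.57 -30 -80 0 -1';python3 -c "
from tr import *
st(); place(-110,33,0)"
```

```text
clock: 61.5
tcp_pos: [0.4389, 0.3106, 0.312]
orientation: [0.135, 3.138, -0.004]
contact_force: [0.6, -0.9, -0.5]
grip_width: 0.0075
gripper_force: 39.5
clock: 62.75
tcp_pos: [0.4616, 0.2311, 0.3123]
orientation: [2.308, 2.132, -0.0]
contact_force: [-0.2, -1.1, -0.6]
grip_width: 0.0075
gripper_force: 39.5
t 62.75 tcp [0.4616 0.2311 0.3123] rv [ 2.308  2.132 -0.   ] F [-0.2 -1.1 -0.6] w 0.007491616061263997 j [ 0.13  0.23 -0.83  1.79  0.18  1.2  -0.83]
[[ 0.079  0.997  0.   ]
 [ 0.997 -0.079 -0.   ]
 [-0.     0.    -1.   ]]
-110 33 [ 0.4798 -0.0138  0.2961] row [-0.785 -0.006  0.016] [-242.6   37.5   16.2] deg 45.0
```

```bash
python3 -m creep '-.15 0 0 -30 0 -15 -1; -.3 0 0 -70 0 -20 -1; -.45 0 0 -110 5 -20 -1; -.6 0 0 -150 15 -15 -1; -.7 -.005 .015 -190 25 0 -1; -.785 -.006 .016 -220 37 10 -1;  -.785 -.006 .016 -243 37 16 -1; -.785 -.006 .016 -243 37 16 -1;-.785 -.006 .016 -243 37 16 -1'
python3 - <<'E'
from tr import *
st(); loc(); place(-58,12,0)
E
```

```text
clock: 63.88
tcp_pos: [0.4795, -0.0129, 0.2976]
orientation: [1.832, 1.663, 0.687]
contact_force: [0.0, 0.6, -0.0]
grip_width: 0.0077
gripper_force: 39.9
t 63.875 tcp [ 0.4795 -0.0129  0.2976] rv [1.832 1.663 0.687] F [ 0.   0.6 -0. ] w 0.007668403904498317 j [ 0.41 -0.24 -0.57  2.43  0.5   0.17 -0.75]
[[ 0.096  0.705  0.703]
 [ 0.995 -0.068 -0.069]
 [-0.001  0.706 -0.708]]
track xyz [-111.3    0.8   33.8]
-58 12 [ 0.5016 -0.0159  0.2445] row [-0.001  0.001  0.   ] [ -0.7 -21.8  53.3] deg 0.1
```

```bash
python3 -m creep '0 0 0 0 -4 12 -1; 0 0 0 0 -8 24 -1; 0 0 0 0 -12 34 -1; 0 0 0 0 -16 42 -1; 0 0 0 -1 -20 50 -1;0 0 0 -1 -22 54 -1;0 0 0 -1 -22 54 -1;0 0 0 -1 -22 54 -1;0 0 0 -1 -22 54 -1'
python3 - <<'E'
from tr import *
st(); loc()
E
```

```text
clock: 65.0
tcp_pos: [0.5081, -0.0153, 0.2427]
orientation: [1.835, 1.659, 0.682]
contact_force: [-0.3, -0.4, -0.9]
grip_width: 0.0075
gripper_force: 40.0
t 65.0 tcp [ 0.5081 -0.0153  0.2427] rv [1.835 1.659 0.682] F [-0.3 -0.4 -0.9] w 0.007512352006878802 j [ 1.02 -0.03 -1.19  2.43  1.81  0.17 -2.03]
[[ 0.101  0.706  0.701]
 [ 0.995 -0.07  -0.073]
 [-0.003  0.705 -0.709]]
track xyz [-52.2   1.2  15.3]
```

```bash
python3 -m creep '0 0 0 -1 -2 2 -1; 0 0 0 -1 -4 2 -1;0 0 0 -1 -5 2 -1;0 0 0 -1 -5 2 -1'; python3 -c "
from tr import *
loc()"; python3 -m creep '0 0 0 0 0 0 -.7; 0 0 0 0 0 0 -.45;0 0 0 0 0 0 -.45;0 0 0 0 0 0 -.45;0 0 0 0 0 0 -.45;0 0 0 0 0 0 -.45' 20; python3 chk.py | sed -n '1p;7,16p'; python3 gate.py
```

```text
clock: 65.5
tcp_pos: [0.5072, -0.0165, 0.2386]
orientation: [1.836, 1.659, 0.68]
contact_force: [0.1, -2.7, -0.3]
grip_width: 0.0075
gripper_force: 40.2
track xyz [-49.9  -0.1  11.8]
clock: 66.25
tcp_pos: [0.5072, -0.0171, 0.2385]
orientation: [1.838, 1.658, 0.68]
contact_force: [0.7, -0.9, 0.4]
grip_width: 0.0235
gripper_force: 0.0
track xyz [-49.8  -0.7  11.7]
-10 [11  0 71  5  5] [-3. -3. -3.]
2 [ 4  3 11  4 12] [-0.  0. -0.]
14 [ 8 10  5  4  4] [-0. -0. -1.]
26 [ 3 18 35 25  9] [-5. -4. -4.]
38 [17 29 22 11  6] [1. 3. 2.]
50 [ 6 21 23 20 14] [-7. -6. -4.]
62 [25 31 21 21 24] [-9. -9. -6.]
74 [5 5 2 6 7] [-2. -1. -0.]
86 [ 2  9 16  1  6] [-1. -1. -1.]
98 [24 18 33 30 26] [-13.  -9.  -5.]
start (np.float64(2.44), np.int64(67), np.float64(2.11), np.float64(1.7), np.int64(48))
(np.float64(3.04), np.int64(67), np.float64(2.19), np.float64(2.07), np.int64(49))
(np.float64(2.91), np.int64(67), np.float64(1.89), np.float64(2.31), np.int64(50))
(np.float64(3.12), np.int64(67), np.float64(2.57), np.float64(2.3), np.int64(50))
```

All four cards lie end to end (edges near 16–232 mm). Now the gate check by touch.

```bash
python3 -m creep '0 0 0 0 0 0 -1; 0 0 0 0 0 0 -1; 0 0 0 3 5 -15 -1; .1 0 0 4 10 -30 -1; .2 0 0 4 20 -45 -1;.35 0 0 4 40 -65 -1;.5 0 0 4 60 -85 -1;.5 0 0 4 60 -85 -1'
python3 - <<'E'
from tr import *
goal((.48,0,.38),yd(-5.5))
E
```

```text
clock: 67.45
tcp_pos: [0.498, -0.0509, 0.3132]
orientation: [1.991, 1.656, 0.353]
contact_force: [0.3, -1.9, 0.1]
grip_width: -0.0001
gripper_force: 0.0
row [ 0.57   0.16  -0.084] [ 36.8  15.4 -76.1] deg 34.3
```

```bash
python3 -m creep '.15 .04 -.02 10 5 -20 -1; .3 .08 -.05 20 10 -40 -1; .45 .12 -.07 30 15 -60 -1; .57 .16 -.084 37 15 -76 -1; .57 .16 -.084 37 15 -76 -1;.57 .16 -.084 37 15 -76 -1'
python3 - <<'E'
from tr import *
st(); goal((.5338,-.0205,.36),yd(-5.5)); goal((.5338,-.0205,.302),yd(-5.5))
E
```

```text
clock: 68.2
tcp_pos: [0.4803, 0.0007, 0.379]
orientation: [2.319, 2.109, 0.003]
contact_force: [-0.2, 0.1, -0.7]
grip_width: -0.0002
gripper_force: 0.0
t 68.2 tcp [0.4803 0.0007 0.379 ] rv [2.319 2.109 0.003] F [-0.2  0.1 -0.7] w -0.00019717704509569827 j [ 0.63  0.1  -0.8   1.76  0.08  1.31 -0.29]
[[ 0.095  0.995  0.006]
 [ 0.996 -0.095 -0.003]
 [-0.003  0.006 -1.   ]]
row [0.006 0.003 0.001] [-16.   55.2  19.4] deg 0.4
row [0.006 0.003 0.001] [-15.8  54.8  77.4] deg 0.4
```

```bash
(python3 -m creep '.006 .003 0 -16 55 20 -1; .006 .003 0 -16 55 50 -1; .006 .003 0 -16 55 74 -1; .006 .003 0 -16 55 76 -1; .006 .003 0 -16 55 76 -1;.006 .003 0 -16 55 76 -1'; python3 -m creep '0 0 0 0 0 1 -1;0 0 0 0 0 1 -1;0 0 0 0 0 1 -1'; python3 -m creep '0 0 0 0 0 .7 -1;0 0 0 0 0 .7 -1;0 0 0 0 0 .7 -1')|grep -E "tcp|contact"
```

```text
tcp_pos: [0.5349, -0.0204, 0.3057]
contact_force: [-0.0, 0.5, 0.1]
tcp_pos: [0.5345, -0.0204, 0.3035]
contact_force: [-0.5, 0.7, -0.0]
tcp_pos: [0.5345, -0.0205, 0.3026]
contact_force: [0.6, -0.4, -0.7]
```

```bash
(python3 -m creep '0 0 0 0 0 1.5 -1;0 0 0 0 0 1.5 -1;0 0 0 0 0 1.5 -1'; python3 -m creep '0 0 0 0 0 1 -1;0 0 0 0 0 1 -1;0 0 0 0 0 1 -1';python3 -m creep '0 0 0 0 0 .5 -1;0 0 0 0 0 .5 -1';python3 -m creep '0 0 0 0 0 .3 -1;0 0 0 0 0 .3 -1')|grep -E "tcp|contact"
```

```text
tcp_pos: [0.5344, -0.0204, 0.3011]
contact_force: [0.2, -0.6, -0.3]
tcp_pos: [0.5344, -0.0205, 0.3001]
contact_force: [0.6, 0.1, 0.7]
tcp_pos: [0.5344, -0.0205, 0.2996]
contact_force: [0.2, -0.3, 0.1]
tcp_pos: [0.5345, -0.0204, 0.2993]
contact_force: [-1.4, 0.6, 0.2]
```

```bash
(python3 -m creep '0 0 0 0 0 .3 -1;0 0 0 0 0 .3 -1';python3 -m creep '0 0 0 0 0 .3 -1;0 0 0 0 0 .3 -1';python3 -c "
from h import *
print('x',status.get_obs()['contact_force'])")|grep -E "tcp|contact|x"
```

```text
tcp_pos: [0.5344, -0.0204, 0.299]
contact_force: [-0.2, 0.3, 0.4]
tcp_pos: [0.5344, -0.0204, 0.2987]
contact_force: [0.5, -0.8, 0.7]
x [ 0.46004975 -0.80667282  0.71076577]
```

```bash
(python3 -m creep '0 0 0 0 0 .2 -1;0 0 0 0 0 .2 -1';python3 -m creep '0 0 0 0 0 0 -1;0 0 0 0 0 0 -1';python3 -m creep '0 0 0 0 0 .2 -1;0 0 0 0 0 .2 -1';python3 -m creep '0 0 0 0 0 0 -1;0 0 0 0 0 0 -1')|grep -E "tcp|contact"; python3 gate.py
```

```text
tcp_pos: [0.5344, -0.0205, 0.2985]
contact_force: [0.2, 0.2, -0.4]
tcp_pos: [0.5345, -0.0205, 0.2986]
contact_force: [0.9, 0.6, 0.2]
tcp_pos: [0.5344, -0.0204, 0.2983]
contact_force: [-0.0, -0.6, -1.0]
tcp_pos: [0.5345, -0.0205, 0.2983]
contact_force: [0.3, 0.3, -0.5]
start (np.float64(2.44), np.int64(67), np.float64(2.11), np.float64(1.7), np.int64(48))
(np.float64(3.22), np.int64(70), np.float64(2.35), np.float64(4.98), np.int64(20))
(np.float64(3.21), np.int64(70), np.float64(2.42), np.float64(3.86), np.int64(18))
(np.float64(2.76), np.int64(70), np.float64(1.87), np.float64(5.57), np.int64(20))
```

```bash
(python3 -m creep '0 0 0 0 0 .3 -1;0 0 0 0 0 .3 -1;0 0 0 0 0 .3 -1';python3 -m creep '0 0 0 0 0 .3 -1;0 0 0 0 0 .3 -1;0 0 0 0 0 .3 -1';python3 -m creep '0 0 0 0 0 .3 -1;0 0 0 0 0 .3 -1;0 0 0 0 0 .3 -1')|grep -E "tcp|contact"
```

```text
tcp_pos: [0.5344, -0.0204, 0.298]
contact_force: [-0.2, -0.2, -0.1]
tcp_pos: [0.5345, -0.0204, 0.2979]
contact_force: [-1.5, -0.6, 2.3]
tcp_pos: [0.5345, -0.0205, 0.2974]
contact_force: [-1.1, 0.8, 1.5]
```

```bash
python3 -m creep '0 0 0 0 0 -30 0; 0 0 0 0 0 -30 0;0 0 0 0 0 -30 0;0 0 0 0 0 -10 0;0 0 0 0 0 15 0;0 0 0 0 0 19 0;0 0 0 0 0 19 0;0 0 0 0 0 19 0'; python3 -m creep '0 0 0 0 0 0 -1;0 0 0 0 0 0 -1;0 0 0 0 0 0 -1;0 0 0 0 0 0 -1;0 0 0 0 0 0 -1' 40;  python3 -m creep '0 0 0 0 0 -.7 -1;0 0 0 0 0 -1.4 -1;0 0 0 0 0 -1.8 -1;0 0 0 0 0 -1.8 -1;0 0 0 0 0 -1.8 -1'
```

```text
clock: 74.72
tcp_pos: [0.535, -0.0203, 0.2793]
orientation: [-2.324, -2.114, -0.003]
contact_force: [-1.0, -0.2, 1.0]
grip_width: 0.0428
gripper_force: 0.0
clock: 75.35
tcp_pos: [0.535, -0.0204, 0.2788]
orientation: [-2.324, -2.113, -0.003]
contact_force: [2.2, -0.6, 1.2]
grip_width: 0.0203
gripper_force: 39.6
clock: 75.97
tcp_pos: [0.5349, -0.0204, 0.2793]
orientation: [-2.323, -2.113, -0.003]
contact_force: [6.6, 0.2, -7.6]
grip_width: 0.0201
gripper_force: 39.4
```

```bash
(python3 -m creep '0 0 0 0 0 -.7 -1;0 0 0 0 0 -.7 -1;0 0 0 0 0 -.7 -1';python3 -m creep '0 0 0 0 0 -.5 -1;0 0 0 0 0 -.5 -1;0 0 0 0 0 -.5 -1')|grep -E "tcp|contact"; python3 gate.py
```

```text
tcp_pos: [0.5349, -0.0204, 0.28]
contact_force: [7.3, 1.0, -7.8]
tcp_pos: [0.5349, -0.0204, 0.2805]
contact_force: [6.6, 0.8, -7.0]
start (np.float64(2.44), np.int64(67), np.float64(2.11), np.float64(1.7), np.int64(48))
(np.float64(3.26), np.int64(69), np.float64(2.46), np.float64(2.72), np.int64(36))
(np.float64(2.83), np.int64(69), np.float64(2.0), np.float64(3.11), np.int64(30))
(np.float64(4.1), np.int64(69), np.float64(2.38), np.float64(3.02), np.int64(36))
```

```bash
python3 -m creep '0 0 0 0 0 -.4 -1;0 0 0 0 0 -.4 -1;0 0 0 0 0 -.4 -1'|grep -E "tcp|contact"; python3 -m creep '0 0 0 0 0 0 -.1;0 0 0 0 0 0 -.1;0 0 0 0 0 0 -.1; 0 0 0 0 0 -20 -.1;0 0 0 0 0 -45 -1;0 0 0 0 0 -45 -1;0 0 0 0 0 -45 -1;0 0 0 0 0 -30 -1;0 0 0 0 0 -24 -1;0 0 0 0 0 -24 -1'|grep -E "tcp|contact"
```

```text
tcp_pos: [0.5349, -0.0204, 0.2809]
contact_force: [7.5, 1.0, -7.7]
tcp_pos: [0.5338, -0.0205, 0.3045]
contact_force: [0.2, -0.0, 0.9]
```

```bash
(python3 -m creep '0 0 0 0 0 2 -1;0 0 0 0 0 3 -1;0 0 0 0 0 3 -1';python3 -m creep '0 0 0 0 0 1 -1;0 0 0 0 0 1 -1;0 0 0 0 0 1 -1';python3 -m creep '0 0 0 0 0 .4 -1;0 0 0 0 0 .4 -1;0 0 0 0 0 .4 -1';python3 -m creep '0 0 0 0 0 .3 -1;0 0 0 0 0 .3 -1;0 0 0 0 0 .3 -1')|grep -E "tcp|contact"
```

```text
tcp_pos: [0.5345, -0.0204, 0.303]
contact_force: [0.0, -0.6, 0.8]
tcp_pos: [0.5345, -0.0205, 0.3019]
contact_force: [-1.1, -0.7, -0.1]
tcp_pos: [0.5345, -0.0204, 0.3015]
contact_force: [-0.2, 0.0, -0.3]
tcp_pos: [0.5344, -0.0204, 0.3011]
contact_force: [-0.0, -0.5, -0.5]
```

```bash
(python3 -m creep '0 0 0 0 0 .7 -1;0 0 0 0 0 .7 -1;0 0 0 0 0 .7 -1';python3 -m creep '0 0 0 0 0 .4 -1;0 0 0 0 0 .4 -1;0 0 0 0 0 .4 -1';python3 -m creep '0 0 0 0 0 .3 -1;0 0 0 0 0 .3 -1;0 0 0 0 0 .3 -1';python3 -m creep '0 0 0 0 0 .3 -1;0 0 0 0 0 .3 -1;0 0 0 0 0 .3 -1')|grep -E "tcp|contact"
```

```text
tcp_pos: [0.5345, -0.0205, 0.3005]
contact_force: [0.1, 0.4, 0.1]
tcp_pos: [0.5344, -0.0205, 0.3]
contact_force: [0.5, -0.7, 1.3]
tcp_pos: [0.5345, -0.0204, 0.2998]
contact_force: [-0.3, -0.2, 0.4]
tcp_pos: [0.5344, -0.0204, 0.2995]
contact_force: [0.5, 0.3, 0.5]
```

```bash
(python3 -m creep '0 0 0 0 0 .2 -1;0 0 0 0 0 .2 -1;0 0 0 0 0 .2 -1';python3 -m creep '0 0 0 0 0 .2 -1;0 0 0 0 0 .2 -1;0 0 0 0 0 .2 -1';python3 -m creep '0 0 0 0 0 .2 -1;0 0 0 0 0 .2 -1;0 0 0 0 0 .2 -1')|grep -E "tcp|contact"
```

```text
tcp_pos: [0.5344, -0.0204, 0.2992]
contact_force: [-0.9, -0.6, 0.7]
tcp_pos: [0.5344, -0.0204, 0.299]
contact_force: [0.8, 0.4, 0.1]
tcp_pos: [0.5345, -0.0205, 0.299]
contact_force: [-1.1, 0.1, 2.0]
```

Contact again at 0.299, the level where the gate rested on the blade. Retreat and check the feeler.

```bash
python3 -m creep '0 0 0 0 0 -20 -1;0 0 0 0 0 -60 -1;0 0 0 0 -60 -90 -1;0 0 0 0 -60 -90 -1;0 0 0 0 -60 -90 -1' | grep tcp; sed -i 's/^goal.*//' look.py
python3 - <<'E'
from m import *
f,D=grab_frame("top"); W=cloud("top",D); Z=W[...,2]; hsv=cv2.cvtColor(f,cv2.COLOR_RGB2HSV); H,S,V=[hsv[...,i].astype(int) for i in range(3)]
h=(H<18)&(S>100)&(f[...,0]>120)&box(225,180,325,280); rect("top",h,.038,"handle"); print("handle z",np.nanpercentile(Z[h],[20,50,80]))
blue=(H>100)&(H<125)&(S>110)&box(260,200,300,268)
rect("top",cv2.morphologyEx(blue.astype(np.uint8),cv2.MORPH_CLOSE,np.ones((15,15))),0.0005,"mat")
print("rack tall px",((Z>.045)&box(214,190,252,258)).sum())
E
python3 chk.py | sed -n '8,$p'; python3 gate.py
```

```text
tcp_pos: [0.4747, -0.0153, 0.3889]
handle c 453.7 268.1 size 40.3 8.7 long axis deg -0.4
handle z [0.03582726 0.03749841 0.04002615]
mat c 472.2 270.5 size 157.8 80.4 long axis deg -0.1
rack tall px 0
2 [ 4 41  9  1  1] [-4. -3. -4.]
14 [67 40  2  1  1] [-7. -7. -7.]
26 [20 74  6 23  1] [-8. -7. -8.]
38 [139  22  15  12   2] [-11.  -8.  -9.]
50 [ 9 25 28 26 16] [-8. -7. -5.]
62 [31 34 25 24 26] [-10. -11.  -7.]
74 [ 3 11  7 11 10] [-4. -2. -2.]
86 [ 2 13 22  3  1] [-3. -2. -3.]
98 [30 20 37 36 31] [-14. -10.  -6.]
110 [15 38 27 32 16] [-9. -9. -8.]
122 [29 33 27 33 37] [-14. -11.  -7.]
134 [ 4 16  2  8  1] [-2. -1. -2.]
146 [ 9 10 15  8  3] [-3. -3. -3.]
158 [20 34 29 25 23] [-11.  -9.  -6.]
170 [28 34 28 35 34] [-11. -11.  -9.]
182 [ 6  1 10  3  3] [-2. -1. -1.]
194 [ 2 13 14 11  2] [-2. -2. -3.]
206 [27 17 34 27 34] [-12.  -9.  -6.]
218 [18 24 15 18 12] [-5. -6. -6.]
230 [17  7  8  8  4] [0. 2. 5.]
start (np.float64(2.44), np.int64(67), np.float64(2.11), np.float64(1.7), np.int64(48))
(np.float64(4.09), np.int64(67), np.float64(2.16), np.float64(3.48), np.int64(51))
(np.float64(3.73), np.int64(67), np.float64(1.88), np.float64(2.77), np.int64(52))
(np.float64(4.11), np.int64(67), np.float64(2.46), np.float64(3.16), np.int64(51))
```

```bash
python3 -c "
from bench import r
print(r.hand_in())"
```

```text
the job is handed in; nothing more can be done
None
```

The job is handed in, result not reported: all four cards lie label up under the cover, the feeler stands flat on its mat, and the gate reads about 4 mm. Posting the third card pushed the gate down to under 3 mm, so I raised it again by the knob and checked it by touch and camera, not with the feeler blade.

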